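# Wedge the drying cupboard open and fit the hand rest to the cutting machine

## Robot

A 7-joint arm with a two-finger parallel gripper is mounted at the origin on the work surface. World frame = base frame: x ahead of the robot, y to its left, z up, the work surface at z = 0. Lengths are in m, angles in rad, forces in N, time in s.
With the tool pointing down it reaches from about 0.4 to 0.85 m from the base axis. Payload 10.4 kg.
Tool frame: the origin (TCP) lies between the finger pads; the fingertips stand r.nose_length ahead of it and the grasp point (between the pads) lies 6 mm ahead of it (r.nose_length is the distance from the TCP to the fingertips, in m); z points along the fingers, x is the direction in which the jaws open and shut, and the axes are right-handed (so a half turn about z gives the same grasp; the last joint's range is limited). The gripper opens to 87 mm and grips with 3 to 60 N. Pads are 19 mm wide; open, the fingers measure 117 mm over their backs; the gripper's body (75 mm by 190 mm) begins 51 mm behind the grasp point.
Start: joints at [-0.023, 0.332, -0.065, 1.46, 0.022, 1.35, -0.088], TCP at [0.625, 0, 0.248] pointing down, gripper open.
Joint ranges: [-2.6, 2.6], [-0.5, 2.12], [-1.47, 1.34], [0.16, 2.42], [-1.27, 4.41], [0.06, 2.06], [-2.6, 2.6]. Speed limits (rad/s): [2.22, 2.22, 2.79, 2.79, 3.14, 3.14, 3.14].

## Interface

Orientations are given as a unit quaternion [x, y, z, w].
In Python, from bench import r gives the robot as it stands. The module is installed in compiled form; this text tells all that it offers.
- The arm moves only by the shell command python3 -m creep 'ROWS' [OPENING] [FORCE]. ROWS is JSON, a list of rows, each an object of numbers: "x", "y", "z": the shift along the world's x, y, z in m; "spin": the turn about the world's z in degrees. In form: [{"x": .., "y": .., "z": .., "spin": ..}, ...]. A call has 1 to 12 rows; each row is the pose to reach, as a shift and turn from the pose commanded when the call began; what a row does not reach only later rows make up. A row lasts 1/8 s, in which the tool goes at most 62.5 mm and 10.7 degrees, less where a joint would pass 70% of its speed; a pose out of reach is approached as far as the arm can. A call with a gripper value outside its range is refused whole. OPENING is the finger opening in m, from 0 to 0.087, set as the call begins (- or left out, the last holds). The fingers move at their own pace and stop on an object; FORCE is the grip in N (left out, the last holds). Time passes only in rows, so rows that repeat a pose let the fingers close. It gives the time, the measured TCP pose, the force and the opening at its end, in the units of the state.
- r.read_state(): the state, without advancing time (a new reading comes with each control period).
- r.camera(name): name is "scene" or "side" or "wrist"; returns a dict with "pixels" (384x512x3 uint8, blue, green, red), "z_map" (384x512 float32, m along the optical axis (not along the pixel's ray), 0 where there is no reading), "K" (3x3 intrinsics, pixels), "R" (3x3) and "t" (3): a world point X has camera coordinates R X + t. Camera axes: x right, y down, z forward; pixel columns grow to the right and rows downward; lengths in m; the calibration is good to about 2 mm. A picture is of the moment at which its call begins.
- r.close_job(): hands the job in, once; it reports no verdict.
The state is a dict: "time": time; "joint_positions": joint angles; "joint_vel": joint speeds; "joint_torque": joint torques, N m; "ee_pos": TCP position; "eef_rot": TCP orientation; "ft_force": force on the tool from outside, world axes, zero at the start; "torque": the same for the moment, N m; "width": finger opening in m.
Only numpy, scipy, OpenCV 4.12 (cv2) and the standard library are available. Lean on these libraries where they do the work, as an engineer would, in place of code of your own. Each camera call takes 0.05 s, during which the arm holds its last target. There are 200 camera calls.

## Task

The glass cutter's hand rest (a wooden palm pad on a metal shank) is drying in the small cupboard, whose door springs shut. Open the door 45 degrees or more and prop it with the wooden wedge so that it stays open by itself, take the hand rest out, and slide its shank into the socket on the front of the cutting machine until it is fully home against the hidden stop. Let go, leave the door propped by the wedge, and do not disturb the tumbler, the black stone and the spare wheel.

Things in the scene. Friction and masses are not known exactly. Their poses are not given: they have to be found in the camera images.
- cupboard: small wooden cupboard with a clear top, fixed; 200 deep (x), 254 wide (y), 267 mm high; origin at the centre of its underside; its open front faces its own -x, at x = -100 mm. Walls 12 mm; inside floor 12 mm above the bench with two battens across it (y), 20 mm high, at x = -76 mm (12 wide) and +35 mm (18 wide). The opening is 230 mm wide and reaches up to 257 mm.
- cupboard_hinge (a point): point on the vertical hinge line of the door at bench height: the cupboard's front corner at x = -100, y = +127 mm of its frame; axes as the cupboard's
- door (a joint): door angle in rad: 0 closed, grows as the free edge swings out to the cupboard's -x (clockwise from above), at most 1.7. A spring always closes it within a second or so: 0.3 N m when shut, 0.5 N m at 1 rad (1.5 to 2.5 N at the tab).
- door_tab (a point): middle of the cupboard-side face of the door's pull tongue: the door panel (12 mm thick) carried on upwards, flush, 70 mm wide, 38 mm above the cupboard's top (tongue top at 305 mm); this point is 286 mm up, 200 mm from the hinge line and 2 mm outside it. Axes: y along the door to the hinge, -x outwards. From behind the tongue the door can be pushed open, also with a wedge held in the hand.
- door_edge (a point): point on the lower inner edge of the door, 14 mm above the bench, 200 mm from the hinge line, axes as the tab's. Flat door, 254 mm wide, from 14 to 267 mm high; inner face 2 mm, outer face 14 mm outside the hinge line. The lower 16 mm is a slippery plastic strip: the wedge pushed thin end first under this edge from the inner side, standing on the bench, holds the door there.
- wedge_grip (a point): loose wooden wedge with a non-slip rubber sole, lying on it, about 0.14 kg: 130 mm long, 40 mm wide with parallel upright sides, 46 mm high at the thick end, sloping evenly to 4 mm at the thin end. This point is on its middle plane, 23 mm above its sole, 38 mm from the thick end and 92 mm from the thin end; its x axis points to the thin end, z up
- rest_grip (a point): the loose hand rest, about 0.24 kg, lying flat on the cupboard's battens (underside 32 mm above the bench), wooden palm pad towards the door: pad 70 mm long, 45 wide, 30 high; from its inner end a straight metal shank sticks out 75 mm, 30 wide, 22 high, its underside level with the pad's. This point is on the pad's middle plane, half-way up, 30 mm from its outer end and 115 mm from the shank's end; x axis points along the shank to its end, z up
- rest_tip (a point): centre of the end face of the hand rest's shank, the end that goes into the socket: 115 mm ahead of and 4 mm lower than the grip point; x axis outwards along the shank
- socket_mouth (a point): centre of the mouth of the machine's rest socket, a level steel tube fixed before the red tub, 75 mm above the bench: inside 34 mm wide x 26 mm high, walls 5 mm, with a flared lead-in lip reaching 10 mm before the mouth; x axis points into the socket
- socket_stop (a point): centre of the hidden stop, the closed end of the socket, 65 mm inside the mouth; axes as the mouth's, x pointing inwards
- tumbler: bystander: glass tumbler, 68 mm wide, 85 mm high; origin under its centre
- stone: bystander: black dressing stone, 150 x 50 x 28 mm, lying flat; origin under its centre
- spare_wheel: bystander: spare cutting wheel, 110 mm across, 14 mm thick, lying flat; origin under its centre
Mind the look-alikes: they are no part of the job. Several things look just like the part that bears wedge_grip: the one meant starts farthest to the robot's left.

How it is judged:
By the outcome, as a careful person would: the job done as asked, in the order asked, and still so for the second after the job is handed in, with the robot touching nothing.
It also fails if it takes over 72 s, if anything falls off the work surface, if the arm or the gripper's body presses on something with over 40 N, if the wrist force passes 120 N, or if a joint passes its speed limit or range.

## Working session

There is one attempt and no reset: what is moved stays moved. The work goes in short steps, Python scripts to look and compute and a shell command to move; the robot and the scene stay as the last step left them, time stands still between calls to the robot, and variables do not carry over. Pictures are saved under pics/ and viewed, about 8 in all and at most 12, crops included, and the job is handed in when it is done.

```bash
mkdir -p pics; cat > h.py <<'E'
import numpy as np, cv2
from bench import r
def snap(n,save=None):
    c=r.camera(n)
    if save: cv2.imwrite('pics/'+save,c['pixels'])
    return c
def cloud(c):
    z=c['z_map'];v,u=np.mgrid[0:z.shape[0],0:z.shape[1]]
    p=np.stack([u,v,np.ones_like(u)],-1)@np.linalg.inv(c['K']).T*z[...,None]
    P=(p-c['t'])@c['R']; P[z==0]=np.nan
    return P
E
python3 - <<'E'
from h import *
s=r.read_state();print(s['time'],s['ee_pos'],s['eef_rot'],r.nose_length)
for n in['scene','side']:
    c=snap(n,n+'0.png');np.savez(n+'0.npz',P=cloud(c),**c)
    print(n,-c['R'].T@c['t'],c['R'][2])
a=[cv2.imread(f'pics/{n}0.png') for n in['scene','side']]
E
```

```text
0.0 [ 6.24651982e-01 -3.63234795e-05  2.46759420e-01] [ 9.99999751e-01 -2.88664978e-06 -7.03984774e-04  4.62376491e-05] 0.025
scene [ 0.21528327 -0.33228891  1.40774633] [ 0.20065612  0.26951372 -0.94185958]
side [-0.20391144  0.8518943   1.37942518] [ 0.42093625 -0.52417579 -0.74030562]
```

View pics/scene0.png

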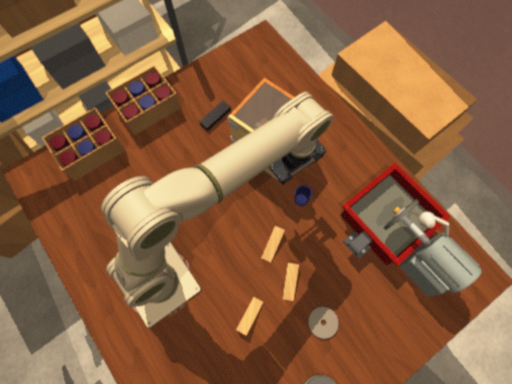

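View pics/side0.png

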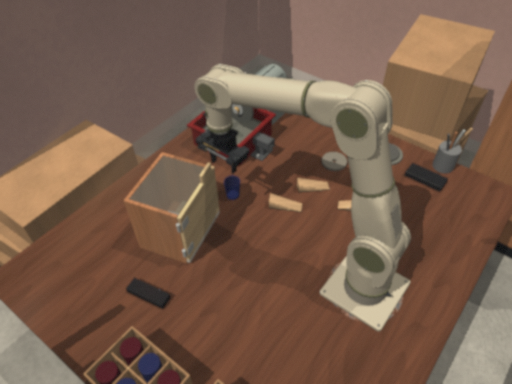

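Scene view: the wedges are at about (273,243), (290,282) and (250,316). The tumbler is at (302,196), the socket at (357,243) and the cupboard at (270,110), partly behind the arm. Side view: the cupboard is at (175,205), with its door on the right side facing the robot and the tongue at (208,180).

```bash
cat > m.py <<'E'
from h import *
D={n:np.load(n+'0.npz') for n in['scene','side']}
for n,d in D.items():
    P=d['P'];hsv=cv2.cvtColor(d['pixels'],cv2.COLOR_BGR2HSV)
    z=P[...,2]
    # objects by height over bench
    def blobs(m,lab,amin=25):
        k,L,st,ce=cv2.connectedComponentsWithStats(m.astype(np.uint8))
        for i in range(1,k):
            if st[i,4]<amin: continue
            q=P[L==i]
            if not(0.2<q[:,0].mean()<1.1 and abs(q[:,1].mean())<0.6): continue
            (c,s,a)=cv2.minAreaRect((q[:,:2]*1000).astype(np.float32))
            print(n,lab,st[i,4],ce[i].round(),'c',np.round(c),'s',np.round(s),'a',round(a,1),'z',np.percentile(q[:,2],[5,50,95]).round(3))
    near=np.isfinite(z)
    w=near&(z>0.004)&(z<0.06)
    blobs(w&(hsv[...,0]>8)&(hsv[...,0]<28)&(hsv[...,2]>150),'wood')
    blobs(near&(z>0.252)&(z<0.275)&(P[...,1]>0.05),'cuptop')
    blobs(near&(z>0.278)&(z<0.31)&(P[...,1]>0.05)&(hsv[...,1]>60),'tongue',10)
    blobs(near&(z<0.1)&(hsv[...,0]>105)&(hsv[...,0]<130)&(hsv[...,1]>130),'blue')
    blobs(near&(z>0.01)&(z<0.04)&(hsv[...,2]<70),'dark')
    blobs(near&(z>0.06)&(z<0.1)&(P[...,0]<0.95)&(P[...,0]>0.5)&(P[...,1]<0)&(hsv[...,1]<70),'socket')
    blobs(near&(z>0.008)&(z<0.03)&(hsv[...,1]<70),'grey')
E
python3 m.py
python3 - <<'E'
import cv2,numpy as np
a=cv2.imread('pics/side0.png')[120:280,100:300]
b=cv2.imread('pics/scene0.png')[60:260,200:400]
a=cv2.resize(a,(500,400),interpolation=2);b=cv2.resize(b,(400,400),interpolation=2)
cv2.imwrite('pics/crop0.png',np.hstack([a,b])[:, :800])
E
```

```text
scene wood 369 [273. 244.] c [ 434. -137.] s [137.  47.] a 28.6 z [0.006 0.025 0.045]
scene wood 407 [290. 282.] c [ 404. -292.] s [139.  43.] a 44.0 z [0.006 0.025 0.045]
scene wood 426 [249. 316.] c [ 208. -299.] s [136.  50.] a 27.6 z [0.006 0.027 0.044]
scene wood 448 [327. 325.] c [ 415. -496.] s [104.  68.] a 11.1 z [0.01  0.015 0.019]
scene cuptop 1758 [260. 106.] c [670. 260.] s [218. 141.] a 15.2 z [0.261 0.266 0.27 ]
scene blue 45 [304. 191.] c [659. -46.] s [15. 46.] a 38.2 z [0.021 0.055 0.076]
scene dark 134 [216. 118.] c [576. 464.] s [150.  44.] a 7.8 z [0.013 0.025 0.033]
scene dark 41 [303. 194.] c [655. -49.] s [22. 50.] a 35.9 z [0.013 0.026 0.039]
scene dark 81 [351. 225.] c [ 723. -258.] s [22. 99.] a 3.5 z [0.011 0.024 0.039]
scene dark 76 [378. 254.] c [ 740. -411.] s [ 6. 99.] a 3.8 z [0.014 0.026 0.038]
scene dark 105 [414. 273.] c [ 806. -531.] s [183.  87.] a 52.0 z [0.017 0.029 0.038]
scene socket 258 [359. 243.] c [ 689. -336.] s [77. 50.] a 3.0 z [0.072 0.093 0.097]
scene socket 203 [420. 276.] c [ 788. -550.] s [157.  59.] a 67.7 z [0.063 0.08  0.098]
s
[... 715 characters left out ...]
15. 72.] a 15.9 z [0.28  0.299 0.308]
side dark 92 [257. 150.] c [ 712. -316.] s [94. 47.] a 38.2 z [0.011 0.023 0.037]
side dark 643 [148. 292.] c [576. 480.] s [150.  54.] a 11.7 z [0.017 0.028 0.033]
side socket 224 [263. 140.] c [ 696. -339.] s [87. 80.] a 1.0 z [0.062 0.09  0.098]
side grey 43 [277. 117.] c [ 788. -563.] s [ 10. 101.] a 2.6 z [0.01  0.018 0.03 ]
side grey 94 [260. 153.] c [ 701. -316.] s [60. 75.] a 2.0 z [0.008 0.012 0.027]
side grey 323 [334. 160.] c [ 413. -471.] s [105. 114.] a 28.5 z [0.009 0.014 0.02 ]
side grey 92 [202. 239.] c [586. 185.] s [ 12. 248.] a 14.0 z [0.012 0.022 0.029]
side grey 441 [148. 293.] c [577. 480.] s [150.  50.] a 10.9 z [0.017 0.027 0.03 ]
```

View pics/crop0.png

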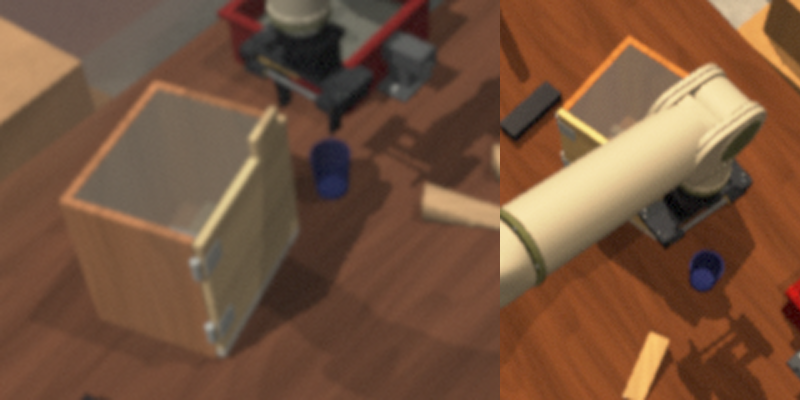

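Both crops show the cupboard's front facing the robot, yawed about 16°. The hinge is on the left and the hand rest is visible through the lid. Next I'll measure the arm's shape above the TCP, the rest, which end of the wedge is thin, and the socket axis.

```bash
cat > m2.py <<'E'
from h import *
D={n:np.load(n+'0.npz') for n in['scene','side']}
T=np.array([.6247,0,.2468])
for n,d in D.items():
    P=d['P'].reshape(-1,3);q=P-T
    print(n)
    for a in np.arange(-.03,.42,.03):
        m=(q[:,2]>a)&(q[:,2]<a+.03)&(np.hypot(q[:,0],q[:,1])<.16)
        if m.sum()>5: print('%.2f'%a,m.sum(),'x',np.percentile(q[m,0],[1,99]).round(3),'y',np.percentile(q[m,1],[1,99]).round(3))
    P=d['P']
    # wedge
    m=(np.abs(P[...,0]-.437)<.09)&(np.abs(P[...,1]+.139)<.09)&(P[...,2]>.004)&(P[...,2]<.06)
    q=P[m];
    for th in [26,27.5,29]:
        pass
    A=np.c_[q[:,:2],np.ones(len(q))]
    t=q[q[:,2]>.0]
    # slope of top face by robust plane
    w=np.ones(len(q))
    for _ in range(20):
        c=np.linalg.lstsq(A*w[:,None],q[:,2]*w,rcond=None)[0];res=q[:,2]-A@c;w=1/(1+(res/.003)**2)
    print('wedge grad',c[:2],np.hypot(*c[:2]),'uphill deg',np.degrees(np.arctan2(c[1],c[0])))
    u=c[:2]/np.hypot(*c[:2]);s=q[:,:2]@u;v=q[:,:2]@[-u[1],u[0]];g=np.abs(res)<.004
    print('s',np.percentile(s[g],[1,99]),'v',np.percentile(v[g],[2,98]), 'xy', u*np.percentile(s[g],[1,99]).mean()+np.array([-u[1],u[0]])*np.percentile(v[g],[2,98]).mean())
    # socket
    m=(np.abs(P[...,0]-.69)<.07)&(np.abs(P[...,1]+.336)<.08)&(P[...,2]>.085)&(P[...,2]<.1)
    q=P[m];c,s,a=cv2.minAreaRect((q[:,:2]*1000).astype(np.float32));print('socket top',c,s,a)
E
python3 m2.py
python3 - <<'E'
import cv2,numpy as np
a=cv2.imread('pics/side0.png')[150:210,120:220]
b=cv2.imread('pics/scene0.png')[210:270,330:390]
a=cv2.resize(a,(500,300),interpolation=2);b=cv2.resize(b,(300,300),interpolation=2)
cv2.imwrite('pics/crop1.png',np.hstack([a,b]))
E
```

```text
scene
0.00 7 x [0.042 0.053] y [-0.014 -0.01 ]
0.03 34 x [-0.089  0.08 ] y [-0.041  0.012]
0.06 502 x [-0.097  0.092] y [-0.04   0.027]
0.09 141 x [-0.095  0.089] y [-0.038  0.022]
0.12 144 x [-0.052  0.008] y [-0.039  0.011]
0.15 57 x [-0.045  0.007] y [-0.044  0.002]
0.18 103 x [-0.043  0.028] y [-0.045 -0.007]
0.21 58 x [-0.033  0.014] y [-0.043 -0.026]
0.24 21 x [-0.022  0.014] y [-0.043 -0.038]
0.27 31 x [-0.061  0.038] y [-0.054 -0.045]
0.30 133 x [-0.082  0.048] y [-0.056 -0.045]
0.33 240 x [-0.142  0.047] y [-0.061  0.032]
0.36 1690 x [-0.143  0.031] y [-0.059  0.043]
0.39 696 x [-0.158 -0.067] y [-0.048  0.019]
wedge grad [0.27580283 0.15230553] 0.3150621742783988 uphill deg 28.908627795898333
s [0.24200455 0.37539764] v [-0.37586934 -0.28710397] xy [ 0.43047975 -0.14095018]
socket top (690.1830444335938, -335.3559265136719) (79.782470703125, 48.091590881347656) 4.821082592010498
side
-0.03 143 x [-0.052  0.053] y [-0.008  0.156]
0.00 563 x [-0.032  0.117] y [0.002 0.158]
0.03 212 x [-0.086  0.079] y [-0.03   0.147]
0.06 547 x [-0.094  0.095] y [-0.032  0.117]
0.09 207 x [-0.093  0.09 ] y [-0.022  0.04 ]
0.12 202 x [-0.051  0.019] y [-0.032  0.042]
0.15 136 x [-0.04   0.022] y [-0.02   0.046]
0.18 191 x [-0.041  0.025] y [-0.022  0.047]
0.21 192 x [-0.041  0.028] y [-0.014  0.049]
0.24 178 x [-0.041  0.029] y [-0.012  0.046]
0.27 99 x [-0.055  0.033] y [0.029 0.056]
0.30 282 x [-0.143  0.044] y [0.023 0.058]
0.33 436 x [-0.153  0.043] y [0.029 0.057]
0.36 928 x [-0.155  0.031] y [-0.045  0.054]
0.39 296 x [-0.159 -0.061] y [-0.028  0.026]
wedge grad [0.28834529 0.04190012] 0.29137369189321627 uphill deg 8.267911872134874
s [0.33479429 0.47503574] v [-0.24335652 -0.11467323] xy [ 0.42644922 -0.11892669]
socket top (697.7254638671875, -330.40716552734375) (88.00119018554688, 137.68748474121094) 4.2128119468688965
```

View pics/crop1.png

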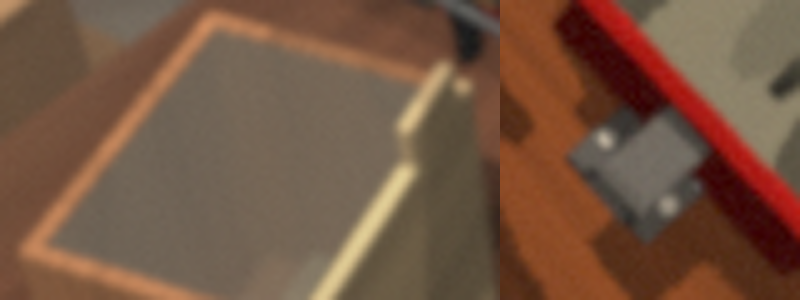

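```bash
python3 -m creep '[{"x":-0.05,"y":-0.04,"z":0,"spin":10},{"x":-0.1,"y":-0.08,"z":0,"spin":20},{"x":-0.167,"y":-0.125,"z":0,"spin":30},{"x":-0.167,"y":-0.125,"z":-0.03,"spin":40},{"x":-0.167,"y":-0.125,"z":-0.06,"spin":50},{"x":-0.167,"y":-0.125,"z":-0.1,"spin":60},{"x":-0.167,"y":-0.125,"z":-0.1,"spin":70},{"x":-0.167,"y":-0.125,"z":-0.1,"spin":80},{"x":-0.167,"y":-0.125,"z":-0.1,"spin":90},{"x":-0.167,"y":-0.125,"z":-0.1,"spin":100},{"x":-0.167,"y":-0.125,"z":-0.1,"spin":110},{"x":-0.167,"y":-0.125,"z":-0.1,"spin":118.5}]' 0.087 40
python3 - <<'E'
from h import *
for n in ['wrist','side','scene']:
    c=snap(n,n+'1.png');P=cloud(c);np.savez(n+'1.npz',P=P,**c)
    print(n,-c['R'].T@c['t'])
print(r.read_state()['joint_positions'].round(2) if hasattr(r.read_state()['joint_positions'],'round') else r.read_state()['joint_positions'])
a=[cv2.imread(f'pics/{n}1.png') for n in['wrist','side','scene']]
a=[cv2.resize(a[0],(400,300)),cv2.resize(a[1][130:250,120:280],(400,300),interpolation=2),cv2.resize(a[2][60:180,190:350],(400,300),interpolation=2)]
cv2.imwrite('pics/m1.png',np.vstack([np.hstack(a[:2]),np.hstack([a[2],a[2]*0])]))
E
```

```text
time: 1.6
ee_pos: [0.4578, -0.1249, 0.1473]
eef_rot: [0.509, 0.861, -0.0, -0.0]
ft_force: [0.1, -0.8, 0.3]
width: 0.0867
wrist [ 0.39620469 -0.1597273   0.28439871]
side [-0.20391144  0.8518943   1.37942518]
scene [ 0.21528327 -0.33228891  1.40774633]
[ 0.26  0.09 -0.1   1.97  0.01  1.08  2.23]
```

View pics/m1.png

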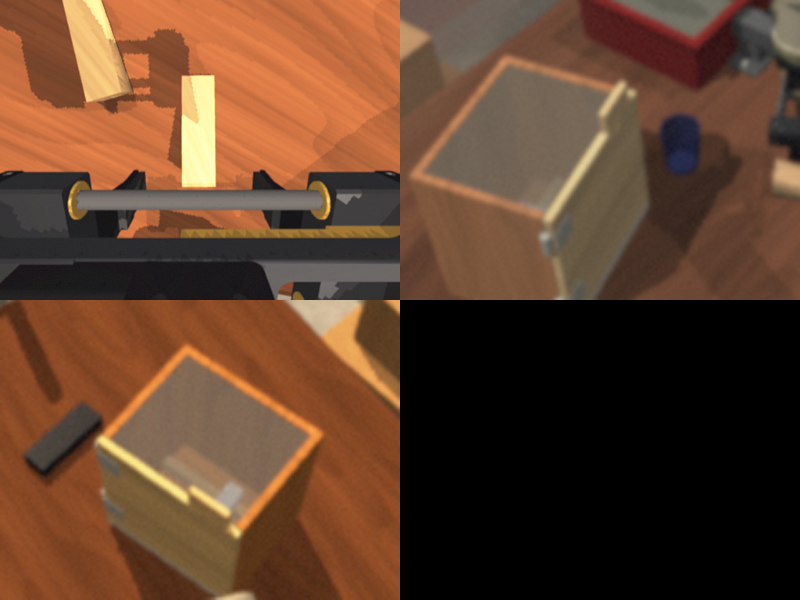

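The wrist view shows the wedge centred between the jaws at about (198,130). The scene view shows the rest under the lid near (195-230,470-495), so I'll zoom in on it.

```bash
python3 - <<'E'
from h import *
s=cv2.imread('pics/scene1.png')[95:155,225:325];i=cv2.imread('pics/side1.png')[150:235,120:220]
f=lambda a,sz:cv2.convertScaleAbs(cv2.resize(a,sz,interpolation=cv2.INTER_CUBIC),alpha=1.4)
cv2.imwrite('pics/m2.png',np.hstack([f(s,(500,300)),f(i,(300,255))[:300] if 0 else cv2.resize(f(i,(300,255)),(300,300))]))
d=np.load('wrist1.npz');P=d['P'];q=P[(P[...,2]>.004)&(P[...,2]<.06)&(np.abs(P[...,0]-.434)<.1)&(np.abs(P[...,1]+.137)<.09)]
hs=cv2.minAreaRect((q[:,:2]*1000).astype(np.float32));print(hs,len(q))
u=np.array([np.cos(np.radians(28.5)),np.sin(np.radians(28.5))]);n=np.array([-u[1],u[0]])
q=q[(np.abs(q[:,:2]@n-np.median(q[:,:2]@n))<.03)]
g=np.array([.458,-.125]);S=(q[:,:2]-g)@u;V=(q[:,:2]-g)@n
for a in np.arange(-.13,.04,.02):
    m=(S>a)&(S<a+.02)
    if m.sum()>20: print(a.round(2),m.sum(),np.percentile(V[m],[1,99]).round(4),q[m,2].mean().round(4))
# cup rect
for nm in['scene1','side1']:
    d=np.load(nm+'.npz');P=d['P'];hsv=cv2.cvtColor(d['pixels'],cv2.COLOR_BGR2HSV)
    m=(np.abs(P[...,2]-.266)<.008)&(np.abs(P[...,0]-.69)<.2)&(np.abs(P[...,1]-.21)<.22)
    q=P[m];print(nm,cv2.minAreaRect((q[:,:2]*1000).astype(np.float32)))
    m=(P[...,2]>.284)&(P[...,2]<.31)&(np.abs(P[...,0]-.61)<.06)&(np.abs(P[...,1]-.114)<.08)
    q=P[m];print('tongue',len(q),q.mean(0),cv2.minAreaRect((q[:,:2]*1000).astype(np.float32)))
E
```

```text
((435.96337890625, -138.72705078125), (130.3457489013672, 39.93199157714844), 29.05913543701172) 5890
-0.11 44 [-0.0206  0.0167] 0.0046
-0.09 849 [-0.022   0.0167] 0.0077
-0.07 892 [-0.0218  0.0168] 0.0141
-0.05 896 [-0.0215  0.0178] 0.0205
-0.03 919 [-0.0213  0.0178] 0.027
-0.01 929 [-0.0211  0.0179] 0.0334
0.01 951 [-0.0209  0.018 ] 0.04
0.03 410 [-0.0208  0.0189] 0.0446
scene1 ((685.3667602539062, 203.72299194335938), (217.21080017089844, 256.00701904296875), 15.874258041381836)
tongue 103 [0.60679193 0.10350309 0.29985138] ((607.4667358398438, 105.55816650390625), (12.997905731201172, 70.42008209228516), 17.667877197265625)
side1 ((689.7001342773438, 209.8047332763672), (222.43878173828125, 259.35675048828125), 15.499402046203613)
tongue 98 [0.60831411 0.11549271 0.29857339] ((609.89404296875, 111.96648406982422), (14.657310485839844, 72.87132263183594), 13.650750160217285)
```

View pics/m2.png

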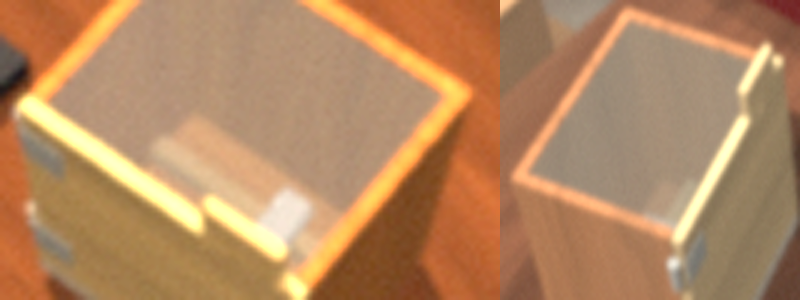

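```bash
python3 - <<'E'
from h import *
d=np.load('scene1.npz')
def ray(u,v,z):
    w=d['R'].T@np.linalg.inv(d['K'])@[u,v,1];C=-d['R'].T@d['t'];return C+w*(z-C[2])/w[2]
a=np.radians(15.8);ex=np.array([np.cos(a),np.sin(a)]);ey=np.array([-ex[1],ex[0]]);c=np.array([.694,.209])
for nm,u,v,z in [('tipend',290,188,.054),('tipendR',310,200,.054),('bright low',265,230,.054),('bright lowR',290,240,.054),('bat far',195,118,.032),('bat',160,150,.032)]:
    p=ray(225+u/5,95+v/5,z)[:2];print(nm,p.round(3),'local',((p-c)@ex).round(3),((p-c)@ey).round(3))
E
python3 -m creep '[{"x":0.002,"y":-0.001,"z":-0.05,"spin":0.5},{"x":0.002,"y":-0.001,"z":-0.09,"spin":0.5},{"x":0.002,"y":-0.001,"z":-0.118,"spin":0.5},{"x":0.002,"y":-0.001,"z":-0.118,"spin":0.5}]' 0.087 40
python3 -m creep '[{"x":0},{"x":0},{"x":0},{"x":0}]' 0 40
```

```text
tipend [0.753 0.211] local 0.058 -0.014
tipendR [0.76  0.192] local 0.059 -0.034
bright low [0.712 0.192] local 0.012 -0.021
bright lowR [0.723 0.172] local 0.018 -0.043
bat far [0.737 0.324] local 0.073 0.099
bat [0.693 0.317] local 0.029 0.104
time: 2.25
ee_pos: [0.459, -0.1257, 0.0281]
eef_rot: [0.509, 0.861, -0.0, -0.001]
ft_force: [-0.3, -1.2, 0.6]
width: 0.0871invalid input at $[0]: expected keys x, y, z, spin
```

```bash
python3 -m creep '[{"x":0,"y":0,"z":0,"spin":0},{"x":0,"y":0,"z":0,"spin":0},{"x":0,"y":0,"z":0,"spin":0},{"x":0,"y":0,"z":0,"spin":0}]' 0 40
```

```text
time: 2.75
ee_pos: [0.4602, -0.126, 0.0299]
eef_rot: [0.508, 0.862, 0.0, 0.0]
ft_force: [0.9, 0.3, -0.0]
width: 0.0552
```

```bash
cat > plan.py <<'E'
import numpy as np
u=lambda d:np.array([np.cos(np.radians(d)),np.sin(np.radians(d))])
C=np.array([.694,.209]);yaw=15.8;H=C-.1*u(yaw)+.127*u(yaw+90)
def tcp(th,rad=.2,back=.0):
    ps=180+yaw-th;ph=yaw-90-th
    p=H+rad*u(ph)+.002*u(ps)-(.092+back)*u(ps);return p,ps-90
E
python3 - <<'E'
from plan import *
print(H,tcp(0,back=.015))
p0,s0=tcp(0,back=.015);p0=p0.round(3);s0=round(s0)
print('start',p0,s0)
for th in range(0,96,8):
    p,s=tcp(th);print(th,p.round(3),round(np.hypot(*p),3),'rel',(p-p0).round(3),round(s-s0,1))
E
python3 -m creep '[{"x":0,"y":0,"z":0,"spin":0},{"x":0,"y":0,"z":0,"spin":0},{"x":0,"y":0,"z":0,"spin":0}]' 0 40
```

```text
[0.56319861 0.30397366] (array([0.71868755, 0.14011949]), 105.80000000000001)
start [0.719 0.14 ] 106
0 [0.704 0.136] 0.717 rel [-0.015 -0.004] -0.2
8 [0.68  0.118] 0.69 rel [-0.039 -0.022] -8.2
16 [0.652 0.104] 0.661 rel [-0.067 -0.036] -16.2
24 [0.624 0.093] 0.631 rel [-0.095 -0.047] -24.2
32 [0.594 0.087] 0.6 rel [-0.125 -0.053] -32.2
40 [0.563 0.085] 0.57 rel [-0.156 -0.055] -40.2
48 [0.533 0.087] 0.54 rel [-0.186 -0.053] -48.2
56 [0.503 0.093] 0.511 rel [-0.216 -0.047] -56.2
64 [0.474 0.104] 0.485 rel [-0.245 -0.036] -64.2
72 [0.447 0.118] 0.462 rel [-0.272 -0.022] -72.2
80 [0.422 0.136] 0.444 rel [-0.297 -0.004] -80.2
88 [0.4   0.157] 0.43 rel [-0.319  0.017] -88.2
time: 3.12
ee_pos: [0.46, -0.1258, 0.0297]
eef_rot: [0.508, 0.862, 0.0, -0.0]
ft_force: [-1.5, 1.7, 2.4]
width: 0.0396
```

```bash
python3 -m creep '[{"x":0,"y":0,"z":0.06,"spin":0},{"x":0,"y":0,"z":0.12,"spin":0},{"x":0,"y":0,"z":0.18,"spin":0},{"x":0,"y":0,"z":0.24,"spin":0},{"x":0,"y":0,"z":0.3,"spin":0},{"x":0.04,"y":0.03,"z":0.33,"spin":0},{"x":0.08,"y":0.07,"z":0.33,"spin":-5},{"x":0.12,"y":0.11,"z":0.33,"spin":-10},{"x":0.16,"y":0.15,"z":0.33,"spin":-13},{"x":0.2,"y":0.19,"z":0.33,"spin":-13},{"x":0.235,"y":0.235,"z":0.33,"spin":-13},{"x":0.259,"y":0.266,"z":0.33,"spin":-13}]' - 40
python3 -m creep '[{"x":0,"y":0,"z":-0.02,"spin":0},{"x":0,"y":0,"z":-0.045,"spin":0},{"x":0,"y":0,"z":-0.045,"spin":0}]'
python3 - <<'E'
from h import *
a=[snap(n,n+'2.png')['pixels'] for n in['side','scene']]
cv2.imwrite('pics/m3.png',np.hstack([cv2.resize(a[0][60:260,80:300],(400,364)),cv2.resize(a[1][20:200,180:380],(400,364))]))
E
```

```text
time: 4.62
ee_pos: [0.7199, 0.1423, 0.358]
eef_rot: [0.601, 0.799, -0.0, -0.001]
ft_force: [1.3, -0.3, -1.0]
width: 0.04
time: 5.0
ee_pos: [0.7183, 0.1396, 0.3117]
eef_rot: [0.602, 0.799, -0.002, -0.001]
ft_force: [-0.3, 0.3, -1.5]
width: 0.0397
```

View pics/m3.png

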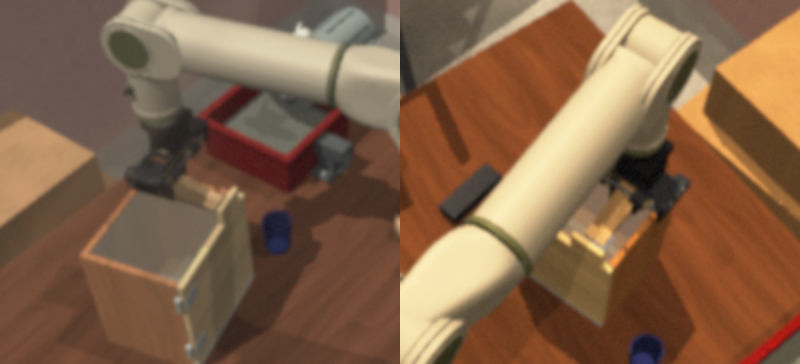

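The wedge is held over the lid, with its thin end just behind the tongue (side view, about (225,205)). Next is the opening arc.

```bash
python3 -m creep '[{"x":-0.015,"y":-0.004,"z":0,"spin":0},{"x":-0.039,"y":-0.022,"z":0,"spin":-8},{"x":-0.067,"y":-0.036,"z":0,"spin":-16},{"x":-0.095,"y":-0.047,"z":0,"spin":-24},{"x":-0.125,"y":-0.053,"z":0,"spin":-32},{"x":-0.156,"y":-0.055,"z":0,"spin":-40},{"x":-0.186,"y":-0.053,"z":0,"spin":-48},{"x":-0.216,"y":-0.047,"z":0,"spin":-56},{"x":-0.245,"y":-0.036,"z":0,"spin":-64},{"x":-0.272,"y":-0.022,"z":0,"spin":-72},{"x":-0.297,"y":-0.004,"z":0,"spin":-80},{"x":-0.319,"y":0.017,"z":0,"spin":-88}]'
python3 - <<'E'
from h import *
from plan import *
s=snap('side','side3.png');snap('scene','scene3.png')
P=cloud(s);hsv=cv2.cvtColor(s['pixels'],cv2.COLOR_BGR2HSV)
m=(P[...,2]>.2)&(P[...,2]<.31)&(P[...,0]<.57)&(P[...,1]>.17)&(P[...,1]<.33)&(P[...,0]>.28)
q=P[m];print(len(q));c,sz,a=cv2.minAreaRect((q[:,:2]*1000).astype(np.float32));print(c,sz,a)
E
```

```text
time: 6.6
ee_pos: [0.3999, 0.1567, 0.3163]
eef_rot: [0.988, 0.153, 0.002, 0.001]
ft_force: [4.4, -2.4, -1.4]
width: 0.0398
1540
(454.9444580078125, 238.0189208984375) (258.00177001953125, 99.80330657958984) 17.668827056884766
```

```bash
python3 -m creep '[{"x":0,"y":0,"z":-0.04,"spin":0},{"x":0,"y":0,"z":-0.08,"spin":0},{"x":0,"y":0,"z":-0.12,"spin":0},{"x":0,"y":0,"z":-0.16,"spin":0},{"x":0,"y":0,"z":-0.2,"spin":0},{"x":0,"y":0,"z":-0.23,"spin":0}]'
python3 - <<'E'
from h import *
s=snap('side','side4.png');w=snap('scene','scene4.png');v=snap('wrist')
cv2.imwrite('pics/m4.png',np.hstack([cv2.resize(s['pixels'][100:300,150:370],(400,364)),cv2.resize(w['pixels'][80:260,130:330],(400,364))]))
E
```

```text
time: 7.45
ee_pos: [0.4015, 0.1559, 0.0841]
eef_rot: [0.988, 0.158, 0.001, 0.0]
ft_force: [1.1, -2.8, 1.3]
width: 0.04
```

View pics/m4.png

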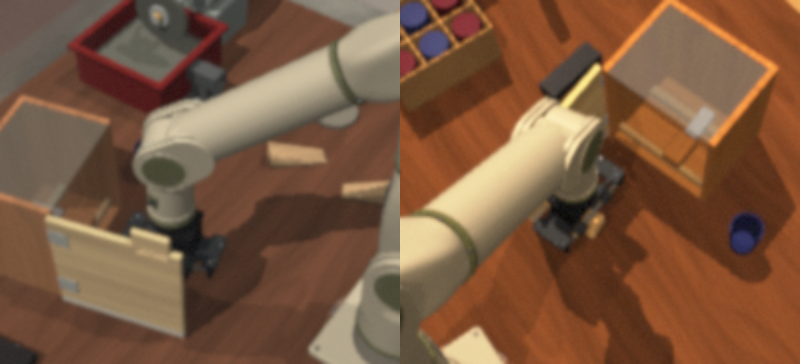

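The door is held at about 88°, and the hand with the wedge is on its inner side at z=0.08. Now lower it onto the bench and let go.

```bash
python3 -m creep '[{"x":0,"y":0,"z":-0.02,"spin":0},{"x":0,"y":0,"z":-0.035,"spin":0},{"x":0,"y":0,"z":-0.046,"spin":0},{"x":0,"y":0,"z":-0.055,"spin":0},{"x":0,"y":0,"z":-0.056,"spin":0},{"x":0,"y":0,"z":-0.056,"spin":0},{"x":0,"y":0,"z":-0.056,"spin":0},{"x":0,"y":0,"z":-0.056,"spin":0}]'
python3 - <<'E'
from h import *
s=snap('side','side5.png');P=cloud(s)
m=(P[...,2]>.2)&(P[...,2]<.26)&(P[...,0]<.57)&(P[...,1]>.1)&(P[...,1]<.33)&(P[...,0]>.25)&(s['pixels'][...,0]<150)
hsv=cv2.cvtColor(s['pixels'],cv2.COLOR_BGR2HSV);m&=hsv[...,1]>70
q=P[m];print(len(q),np.polyfit(q[:,0],q[:,1],1),cv2.minAreaRect((q[:,:2]*1000).astype(np.float32)))
E
```

```text
time: 8.6
ee_pos: [0.4, 0.1571, 0.0291]
eef_rot: [0.988, 0.157, -0.0, 0.0]
ft_force: [-4.0, -3.6, 10.7]
width: 0.0396
792 [0.51953788 0.02871352] ((445.2613220214844, 248.32638549804688), (264.6402893066406, 86.84538269042969), 40.494815826416016)
```

```bash
python3 -m creep '[{"x":0,"y":0,"z":0,"spin":0},{"x":0,"y":0,"z":0,"spin":0},{"x":0,"y":0,"z":0,"spin":0},{"x":0,"y":0,"z":0,"spin":0},{"x":0,"y":0,"z":0.05,"spin":0},{"x":0.003,"y":-0.01,"z":0.1,"spin":0},{"x":0.006,"y":-0.02,"z":0.15,"spin":0},{"x":0.01,"y":-0.03,"z":0.2,"spin":0},{"x":0.012,"y":-0.04,"z":0.24,"spin":0},{"x":0.015,"y":-0.05,"z":0.28,"spin":0},{"x":0.015,"y":-0.09,"z":0.31,"spin":0},{"x":0.015,"y":-0.14,"z":0.32,"spin":0}]' 0.075 40
python3 - <<'E'
from h import *
s=snap('side','side6.png');w=snap('scene','scene6.png')
np.savez('side6.npz',P=cloud(s),**s);np.savez('scene6.npz',P=cloud(w),**w)
cv2.imwrite('pics/m5.png',np.hstack([cv2.resize(s['pixels'][100:280,120:320],(400,360),interpolation=2),cv2.convertScaleAbs(cv2.resize(w['pixels'][70:215,170:330],(400,360),interpolation=2),alpha=1.2)]))
E
```

```text
time: 10.15
ee_pos: [0.4154, 0.0165, 0.3505]
eef_rot: [0.988, 0.157, 0.002, 0.0]
ft_force: [1.8, -0.4, 0.2]
width: 0.0749
```

View pics/m5.png

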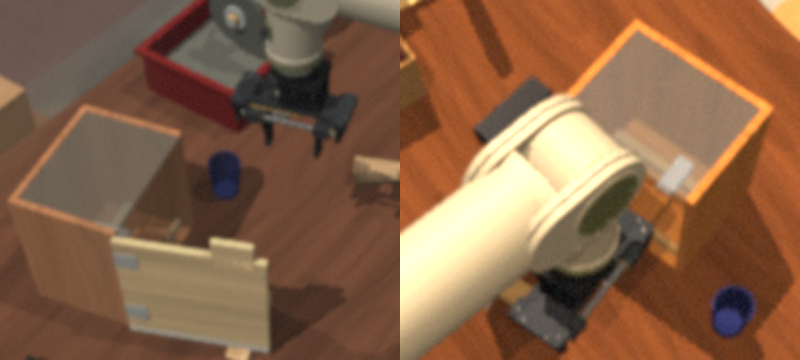

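The door stands by itself at about 78°, with the wedge under its edge. I'll move the arm aside and measure the rest through the open front.

```bash
python3 -m creep '[{"x":0,"y":-0.05,"z":-0.01,"spin":0},{"x":0,"y":-0.1,"z":-0.03,"spin":0},{"x":0,"y":-0.15,"z":-0.05,"spin":0},{"x":0,"y":-0.2,"z":-0.07,"spin":0},{"x":0,"y":-0.25,"z":-0.09,"spin":0},{"x":0,"y":-0.31,"z":-0.1,"spin":0},{"x":0,"y":-0.31,"z":-0.1,"spin":0}]'
cat > rest.py <<'E'
from h import *
from plan import C,u,yaw
w=snap('scene','scene_r.png');P=cloud(w);np.savez('scene_r.npz',P=P,**w)
L=np.stack([(P[...,:2]-C)@u(yaw),(P[...,:2]-C)@u(yaw+90),P[...,2]],-1)
m=(L[...,0]>-.25)&(L[...,0]<.1)&(np.abs(L[...,1])<.113)&(L[...,2]>.022)&(L[...,2]<.075)
q=L[m];print(len(q))
for a in np.arange(-.25,.1,.015):
    k=(q[:,0]>=a)&(q[:,0]<a+.015)&(q[:,2]>.04)
    k2=(q[:,0]>=a)&(q[:,0]<a+.015)
    if k2.sum()>2:print(a.round(3),k2.sum(),k.sum(),'y',(np.percentile(q[k,1],[3,97]).round(3) if k.sum()>2 else ''),'z',np.percentile(q[k2,2],[5,50,95]).round(3))
k=(q[:,2]>.04);
if k.sum()>9: print(cv2.minAreaRect((q[k,:2]*1000).astype(np.float32)))
E
python3 rest.py
python3 - <<'E'
from h import *
w=cv2.imread('pics/scene_r.png')
cv2.imwrite('pics/m6.png',cv2.convertScaleAbs(cv2.resize(w[85:185,215:335],(780,650),interpolation=2)[:600],alpha=1.3))
E
```

```text
time: 11.12
ee_pos: [0.4134, -0.2965, 0.2471]
eef_rot: [0.988, 0.153, -0.001, -0.0]
ft_force: [-0.5, 0.7, -0.2]
width: 0.075
485
-0.25 13 9 y [0.098 0.102] z [0.026 0.046 0.065]
-0.235 13 8 y [0.101 0.105] z [0.029 0.052 0.072]
-0.22 13 10 y [0.104 0.107] z [0.025 0.047 0.071]
-0.205 13 8 y [0.108 0.11 ] z [0.027 0.048 0.068]
-0.19 12 8 y [0.11  0.112] z [0.029 0.048 0.07 ]
-0.175 3 0 y  z [0.025 0.033 0.038]
-0.115 3 2 y  z [0.036 0.062 0.069]
-0.1 54 30 y [-0.048  0.112] z [0.023 0.047 0.063]
-0.085 176 51 y [-0.05   0.112] z [0.025 0.033 0.065]
-0.07 52 45 y [-0.049  0.112] z [0.029 0.061 0.069]
-0.055 50 45 y [-0.049  0.112] z [0.031 0.061 0.067]
-0.04 51 45 y [-0.048  0.113] z [0.033 0.061 0.067]
-0.025 28 23 y [-0.044  0.113] z [0.025 0.056 0.065]
-0.01 4 1 y  z [0.033 0.034 0.044]
((-129.46075439453125, 30.761940002441406), (235.9979705810547, 164.4831085205078), 1.1983065605163574)
```

View pics/m6.png

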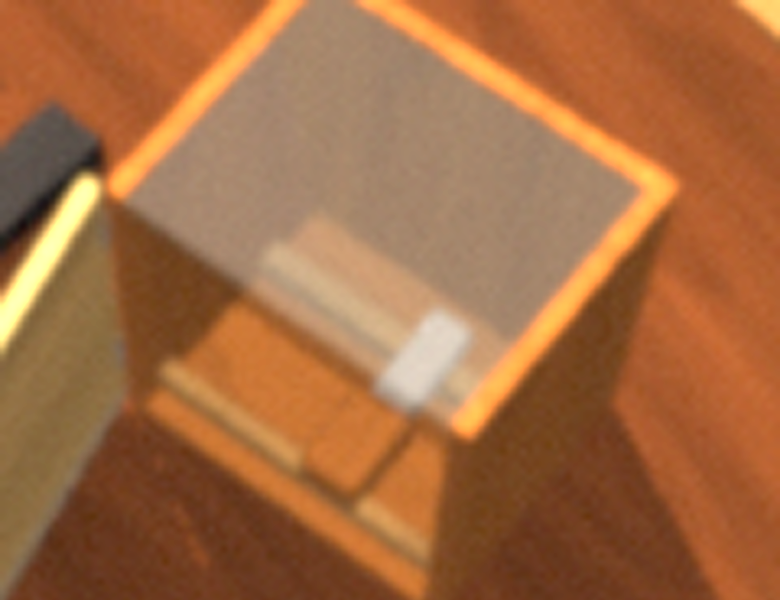

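The rest is clearly visible: the pad's outer end is at about (330,490) on the front batten, and the shank runs inward to (440,330). Now for precise numbers.

```bash
python3 - <<'E'
from h import *
from plan import C,u,yaw
d=np.load('scene_r.npz');P=d['P']
L=np.stack([(P[...,:2]-C)@u(yaw),(P[...,:2]-C)@u(yaw+90),P[...,2]],-1)
m=(L[...,0]>-.13)&(L[...,0]<.1)&(L[...,1]>-.07)&(L[...,1]<.03)&(L[...,2]>.055)&(L[...,2]<.068)
q=L[m];print(len(q),cv2.minAreaRect((q[:,:2]*1000).astype(np.float32)),np.percentile(q[:,0],[1,3,10,97,99]))
m2=(L[...,0]>-.13)&(L[...,0]<-.05)&(L[...,1]>-.05)&(L[...,1]<.0)&(L[...,2]>.034)&(L[...,2]<.056)
print('front face x',np.percentile(L[m2][:,0],[5,50,95]),m2.sum())
for a in np.arange(-.1,0,.02):
    k=(q[:,0]>a)&(q[:,0]<=a+.02);
    if k.sum()>5:print(a.round(2),k.sum(),np.percentile(q[k,1],[4,96]).round(4))
# column shape, other wedge, gripper column fit from start clouds
D=[np.load(n+'0.npz')['P'].reshape(-1,3)-[.6247,0,.2468] for n in('scene','side')]
Q=np.vstack(D)
for z0,z1 in[(.125,.15),(.15,.2),(.2,.25),(.25,.265),(.265,.28),(.28,.3),(.3,.32)]:
    k=(Q[:,2]>z0)&(Q[:,2]<z1)&(np.hypot(Q[:,0],Q[:,1])<.075);x,y=Q[k,0],Q[k,1]
    s=np.linalg.lstsq(np.c_[x,y,np.ones(len(x))],x*x+y*y,rcond=None)[0];print(z0,len(x),'circ',(s[:2]/2).round(4),np.sqrt(s[2]+s[0]**2/4+s[1]**2/4).round(4))
# lookalike wedge
q=P[(np.abs(P[...,0]-.404)<.09)&(np.abs(P[...,1]+.292)<.09)&(P[...,2]>.004)&(P[...,2]<.06)];print(len(q))
d=np.load('wrist1.npz')
print(np.array(r.camera('wrist')['R'])[2])
E
```

```text
159 ((-52.35171127319336, -27.005979537963867), (77.28729248046875, 45.258140563964844), 1.1423972845077515) [-0.08879122 -0.08679718 -0.0830526  -0.02088084 -0.01592377]
front face x [-0.08961167 -0.08603733 -0.05390263] 30
-0.1 23 [-0.0468 -0.0091]
-0.08 45 [-0.048  -0.0083]
-0.06 44 [-0.0482 -0.0066]
-0.04 43 [-0.0463 -0.0079]
0.125 326 circ [-0.0129  0.0006] 0.0379
0.15 402 circ [ 0.0022 -0.0004] 0.0421
0.2 415 circ [0.0051 0.0004] 0.0443
0.25 98 circ [0.0036 0.0008] 0.0426
0.265 32 circ [-0.0036  0.016 ] 0.0289
0.28 117 circ [-0.0071 -0.0001] 0.0555
0.3 200 circ [-0.0041  0.0004] 0.0586
119
[ 0.07849784 -0.24664671 -0.96592106]
```

The pad's front face is 88 mm from the cupboard centre, just inside the lid edge. The tool must stay vertical, and its 45 mm radius column can't go under the lid, so the fingers can't reach the pad. I'll use one of the spare look-alike wedges as an extension: press its rubber sole on the pad and draw the rest out far enough to grip. First I need that wedge's pose.

```bash
cat > wd.py <<'E'
from h import *
import sys
cx,cy=map(float,sys.argv[1:3])
for n,P in [('scene0',np.load('scene0.npz')['P']),('wrist',cloud(snap('wrist')))]:
    q=P[(np.abs(P[...,0]-cx)<.1)&(np.abs(P[...,1]-cy)<.1)&(P[...,2]>.004)&(P[...,2]<.055)]
    if len(q)<50: print(n,len(q));continue
    A=np.c_[q[:,:2],np.ones(len(q))];w=np.ones(len(q))
    for _ in range(20):
        c=np.linalg.lstsq(A*w[:,None],q[:,2]*w,rcond=None)[0];res=q[:,2]-A@c;w=1/(1+(res/.003)**2)
    g=np.abs(res)<.004
    print(n,len(q),'uphill',np.degrees(np.arctan2(c[1],c[0])),np.hypot(*c[:2]),cv2.minAreaRect((q[g,:2]*1000).astype(np.float32)))
E
python3 wd.py .404 -.292
```

```text
scene0 672 uphill 38.90140861966692 0.3182926599602741 ((392.5758972167969, -319.0129699707031), (151.5655517578125, 144.2747802734375), 10.566713333129883)
wrist 2938 uphill 44.18557431814117 0.32241457535156326 ((403.42047119140625, -293.9167785644531), (129.7032928466797, 40.23151397705078), 44.51991271972656)
```

```bash
python3 -m creep '[{"x":0.01,"y":0.015,"z":-0.03,"spin":-10},{"x":0.02,"y":0.031,"z":-0.06,"spin":-20},{"x":0.02,"y":0.031,"z":-0.1,"spin":-30},{"x":0.02,"y":0.031,"z":-0.12,"spin":-40},{"x":0.02,"y":0.031,"z":-0.14,"spin":-50},{"x":0.02,"y":0.031,"z":-0.14,"spin":-60},{"x":0.02,"y":0.031,"z":-0.16,"spin":-63.5},{"x":0.02,"y":0.031,"z":-0.19,"spin":-63.5},{"x":0.02,"y":0.031,"z":-0.218,"spin":-63.5},{"x":0.02,"y":0.031,"z":-0.218,"spin":-63.5}]' 0.075 60
python3 -m creep '[{"x":0,"y":0,"z":0,"spin":0},{"x":0,"y":0,"z":0,"spin":0},{"x":0,"y":0,"z":0,"spin":0},{"x":0,"y":0,"z":0,"spin":0},{"x":0,"y":0,"z":0,"spin":0},{"x":0,"y":0,"z":0,"spin":0}]' 0.02 60
python3 - <<'E'
from plan import *
for x in(-.155,-.225,-.15): print(x,C+x*u(yaw)-.027*u(yaw+90))
E
```

```text
time: 12.52
ee_pos: [0.4344, -0.2599, 0.0294]
eef_rot: [0.923, -0.386, -0.002, -0.0]
ft_force: [-1.0, 1.2, 0.0]
width: 0.0749
time: 13.28
ee_pos: [0.4352, -0.2619, 0.0309]
eef_rot: [0.922, -0.387, 0.0, -0.0]
ft_force: [-1.9, 1.3, 5.7]
width: 0.0393
-0.155 [0.55220778 0.14081668]
-0.225 [0.48485252 0.12175706]
-0.15 [0.55701887 0.14217808]
```

```bash
python3 -m creep '[{"x":0,"y":0,"z":0.05,"spin":0},{"x":0,"y":0,"z":0.1,"spin":10},{"x":0,"y":0.03,"z":0.15,"spin":20},{"x":0.005,"y":0.06,"z":0.17,"spin":30},{"x":0.01,"y":0.09,"z":0.17,"spin":40},{"x":0.015,"y":0.12,"z":0.17,"spin":50},{"x":0.02,"y":0.15,"z":0.17,"spin":60},{"x":0.025,"y":0.18,"z":0.17,"spin":70},{"x":0.03,"y":0.2,"z":0.17,"spin":80},{"x":0.035,"y":0.22,"z":0.17,"spin":90},{"x":0.035,"y":0.24,"z":0.17,"spin":100},{"x":0.035,"y":0.262,"z":0.17,"spin":110}]'
python3 -m creep '[{"x":0,"y":0,"z":-0.02,"spin":10},{"x":0,"y":0.0,"z":-0.04,"spin":20},{"x":0,"y":0.02,"z":-0.06,"spin":30},{"x":0,"y":0.04,"z":-0.08,"spin":40},{"x":0,"y":0.07,"z":-0.087,"spin":41.3},{"x":0,"y":0.1,"z":-0.087,"spin":41.3},{"x":0,"y":0.117,"z":-0.087,"spin":41.3},{"x":0,"y":0.117,"z":-0.087,"spin":41.3}]'
python3 - <<'E'
from h import *
from plan import *
# held wedge: sole height / extents in cupboard frame, from scene and side depth
for n in('scene','side'):
    c=snap(n,n+'7.png');P=cloud(c)
    L=np.stack([(P[...,:2]-C)@u(yaw),(P[...,:2]-C)@u(yaw+90),P[...,2]],-1)
    m=(L[...,0]>-.23)&(L[...,0]<-.1)&(np.abs(L[...,1]+.03)<.05)&(L[...,2]>.05)&(L[...,2]<.15)
    q=L[m];print(n,len(q))
    for a in np.arange(-.23,-.1,.02):
        k=(q[:,0]>a)&(q[:,0]<a+.02)
        if k.sum()>4: print(a.round(2),k.sum(),np.percentile(q[k,1],[3,97]).round(3),np.percentile(q[k,2],[5,50,95]).round(3))
E
```

```text
time: 14.78
ee_pos: [0.4698, 0.0005, 0.2002]
eef_rot: [0.844, 0.536, -0.0, -0.0]
ft_force: [-0.3, 0.1, -0.6]
width: 0.0394
time: 15.78
ee_pos: [0.4699, 0.1176, 0.1135]
eef_rot: [0.603, 0.798, -0.0, -0.0]
ft_force: [-0.2, -0.9, -2.4]
width: 0.0397
scene 53
-0.19 5 [-0.049 -0.042] [0.097 0.098 0.102]
-0.17 16 [-0.049 -0.037] [0.087 0.094 0.1  ]
-0.15 32 [-0.048 -0.013] [0.083 0.089 0.094]
side 57
-0.17 21 [-0.046 -0.014] [0.091 0.096 0.1  ]
-0.15 31 [-0.045 -0.014] [0.086 0.091 0.097]
```

```bash
python3 -m creep '[{"x":0.04,"y":0.012,"z":0,"spin":0},{"x":0.07,"y":0.02,"z":0,"spin":0},{"x":0.082,"y":0.024,"z":0,"spin":0},{"x":0.082,"y":0.024,"z":-0.01,"spin":0},{"x":0.082,"y":0.024,"z":-0.017,"spin":0},{"x":0.082,"y":0.024,"z":-0.02,"spin":0},{"x":0.082,"y":0.024,"z":-0.021,"spin":0},{"x":0.082,"y":0.024,"z":-0.021,"spin":0}]'

```

```text
time: 16.88
ee_pos: [0.5521, 0.141, 0.0929]
eef_rot: [0.603, 0.798, 0.0, 0.0]
ft_force: [-1.2, 0.1, -2.0]
width: 0.0394
```

```bash
python3 -m creep '[{"x":0,"y":0,"z":-0.001,"spin":0},{"x":0,"y":0,"z":-0.002,"spin":0},{"x":0,"y":0,"z":-0.002,"spin":0}]'

```

```text
time: 17.25
ee_pos: [0.5521, 0.141, 0.0918]
eef_rot: [0.603, 0.798, 0.0, 0.0]
ft_force: [-9.1, -2.5, 12.6]
width: 0.0394
```

```bash
python3 -m creep '[{"x":-0.005,"y":-0.0014,"z":0,"spin":0},{"x":-0.011,"y":-0.003,"z":0,"spin":0},{"x":-0.017,"y":-0.005,"z":0,"spin":0},{"x":-0.023,"y":-0.0065,"z":0,"spin":0},{"x":-0.029,"y":-0.008,"z":0,"spin":0},{"x":-0.029,"y":-0.008,"z":0,"spin":0}]'
cat > seer.py <<'E'
from h import *
from plan import *
for n in('scene','side'):
    c=snap(n,n+'_s.png');P=cloud(c)
    L=np.stack([(P[...,:2]-C)@u(yaw),(P[...,:2]-C)@u(yaw+90),P[...,2]],-1)
    m=(L[...,0]>-.27)&(L[...,0]<.1)&(np.abs(L[...,1]+.03)<.07)&(L[...,2]>.006)&(L[...,2]<.13)
    q=L[m];print(n,len(q))
    for a in np.arange(-.27,0,.015):
        k=(q[:,0]>a)&(q[:,0]<a+.015)
        if k.sum()>3: print(a.round(3),k.sum(),np.percentile(q[k,1],[3,97]).round(3),np.percentile(q[k,2],[5,50,95]).round(3))
E
python3 seer.py
```

```text
time: 18.0
ee_pos: [0.5231, 0.1331, 0.0912]
eef_rot: [0.603, 0.798, 0.001, 0.0]
ft_force: [1.1, 0.7, 7.4]
width: 0.0393
scene 560
-0.27 5 [-0.049 -0.003] [0.007 0.007 0.01 ]
-0.255 5 [-0.075 -0.003] [0.006 0.007 0.008]
-0.24 7 [-0.094  0.016] [0.006 0.007 0.008]
-0.225 5 [-0.099  0.004] [0.006 0.007 0.007]
-0.21 40 [-0.045  0.002] [0.058 0.087 0.112]
-0.195 12 [-0.091 -0.009] [0.006 0.008 0.104]
-0.12 9 [-0.049 -0.04 ] [0.067 0.076 0.081]
-0.105 25 [-0.1   -0.038] [0.011 0.016 0.076]
-0.09 90 [-0.096 -0.017] [0.011 0.031 0.069]
-0.075 58 [-0.097 -0.009] [0.01  0.058 0.066]
-0.06 81 [-0.087  0.011] [0.008 0.035 0.065]
-0.045 88 [-0.08   0.029] [0.007 0.016 0.067]
-0.03 62 [-0.073  0.032] [0.009 0.016 0.063]
-0.015 54 [-0.066  0.035] [0.008 0.013 0.051]
0.0 17 [-0.057  0.033] [0.007 0.011 0.016]
side 288
-0.195 9 [-0.055 -0.043] [0.104 0.116 0.123]
-0.105 16 [-0.044 -0.019] [0.071 0.075 0.077]
-0.09 35 [-0.098 -0.021] [0.019 0.067 0.073]
-0.075 28 [-0.095 -0.018] [0.03  0.06  0.068]
-0.06 28 [-0.097 -0.016] [0.009 0.061 0.067]
-0.045 40 [-0.097 -0.012] [0.009 0.059 0.068]
-0.03 38 [-0.099 -0.016] [0.011 0.057 0.065]
-0.015 30 [-0.099 -0.015] [0.007 0.014 0.058]
0.0 34 [-0.098 -0.023] [0.01  0.015 0.056]
```

```bash
cat > tip.py <<'E'
from h import *
from plan import *
import sys
def tip(f,z=.054):
    im=cv2.imread('pics/'+f).astype(float);d=np.load('scene0.npz')
    sat=im.max(2)-im.min(2);m=((sat<32)&(im.mean(2)>130)).astype(np.uint8)
    m[:100]=0;m[175:]=0;m[:,:255]=0;m[:,320:]=0
    k,Lb,st,ce=cv2.connectedComponentsWithStats(m)
    for i in range(1,k):
        if st[i,4]<15: continue
        v,uu=np.where(Lb==i);w=np.c_[uu,v,np.ones(len(v))]@np.linalg.inv(d['K']).T@d['R'];Cc=-d['R'].T@d['t']
        p=(Cc+w*((z-Cc[2])/w[:,2:]))[:,:2]-C;a,b=p@u(yaw),p@u(yaw+90)
        print(f,st[i,4],ce[i].round(1),'x',np.percentile(a,[2,98]).round(3),'y',np.percentile(b,[5,50,95]).round(3))
for f in sys.argv[1:]: tip(f)
E
python3 tip.py scene_r.png scene7.png scene_s.png
```

```text
scene_r.png 96 [280.2 140. ] x [-0.008  0.052] y [-0.039 -0.026 -0.012]
scene7.png 92 [280.  140.2] x [-0.009  0.05 ] y [-0.039 -0.026 -0.013]
scene_s.png 93 [280.1 140.2] x [-0.009  0.051] y [-0.039 -0.026 -0.013]
```

```bash
python3 -m creep '[{"x":0,"y":0,"z":0.006,"spin":0},{"x":0.015,"y":0.004,"z":0.006,"spin":0},{"x":0.029,"y":0.008,"z":0.006,"spin":0},{"x":0.029,"y":0.008,"z":0.006,"spin":0},{"x":0.029,"y":0.008,"z":0.001,"spin":0},{"x":0.029,"y":0.008,"z":-0.001,"spin":0},{"x":0.029,"y":0.008,"z":-0.002,"spin":0},{"x":0.029,"y":0.008,"z":-0.002,"spin":0}]' - 60
python3 -m creep '[{"x":-0.003,"y":-0.001,"z":0,"spin":0},{"x":-0.006,"y":-0.002,"z":0,"spin":0}]'
python3 -m creep '[{"x":-0.003,"y":-0.001,"z":0,"spin":0},{"x":-0.006,"y":-0.002,"z":0,"spin":0}]'
python3 -m creep '[{"x":-0.004,"y":-0.001,"z":0,"spin":0},{"x":-0.008,"y":-0.002,"z":0,"spin":0}]'
python3 - <<'E'
from h import *
snap('scene','s8.png')
E
python3 tip.py s8.png
```

```text
time: 19.1
ee_pos: [0.5504, 0.1404, 0.0891]
eef_rot: [0.603, 0.797, -0.001, -0.001]
ft_force: [-9.9, -3.5, 13.6]
width: 0.0395
time: 19.35
ee_pos: [0.5465, 0.1392, 0.0892]
eef_rot: [0.603, 0.798, 0.001, 0.001]
ft_force: [2.8, 0.9, 3.8]
width: 0.0394
time: 19.6
ee_pos: [0.5402, 0.1371, 0.0889]
eef_rot: [0.603, 0.798, 0.0, 0.0]
ft_force: [3.6, 0.6, 3.5]
width: 0.0395
time: 19.85
ee_pos: [0.5318, 0.135, 0.0886]
eef_rot: [0.603, 0.798, 0.0, -0.0]
ft_force: [4.0, 1.4, 3.2]
width: 0.0396
s8.png 93 [280.1 140.2] x [-0.009  0.051] y [-0.039 -0.026 -0.013]
```

```bash
python3 -m creep '[{"x":0,"y":0,"z":0.008,"spin":0},{"x":0.012,"y":0.003,"z":0.008,"spin":0},{"x":0.022,"y":0.006,"z":0.008,"spin":0},{"x":0.022,"y":0.006,"z":0.008,"spin":0},{"x":0.022,"y":0.006,"z":0,"spin":0},{"x":0.018,"y":0.005,"z":-0.003,"spin":0},{"x":0.016,"y":0.0045,"z":-0.006,"spin":0}]' - 60
python3 -m creep '[{"x":-0.003,"y":-0.001,"z":-0.001,"spin":0},{"x":-0.006,"y":-0.002,"z":-0.001,"spin":0}]'
python3 -m creep '[{"x":-0.003,"y":-0.001,"z":-0.002,"spin":0},{"x":-0.006,"y":-0.002,"z":-0.003,"spin":0}]'
python3 - <<'E'
from h import *
snap('scene','s9.png')
E
python3 tip.py s9.png
```

```text
time: 20.78
ee_pos: [0.5514, 0.1403, 0.085]
eef_rot: [0.603, 0.797, 0.004, 0.003]
ft_force: [5.1, 1.0, 12.5]
width: 0.0394
time: 21.02
ee_pos: [0.5457, 0.1387, 0.0842]
eef_rot: [0.603, 0.798, 0.004, 0.003]
ft_force: [5.5, 2.2, 8.5]
width: 0.0395
time: 21.28
ee_pos: [0.5397, 0.1368, 0.0811]
eef_rot: [0.603, 0.798, 0.004, 0.003]
ft_force: [6.1, 2.2, 9.8]
width: 0.0395
s9.png 91 [278.6 140.4] x [-0.013  0.046] y [-0.035 -0.022 -0.009]
```

That works: at about 11 N of press the rest moved about 5 mm outward. I'll keep going.

```bash
python3 -m creep '[{"x":-0.004,"y":-0.001,"z":-0.001,"spin":0},{"x":-0.008,"y":-0.002,"z":-0.001,"spin":0},{"x":-0.012,"y":-0.003,"z":-0.002,"spin":0},{"x":-0.016,"y":-0.0045,"z":-0.002,"spin":0},{"x":-0.02,"y":-0.0055,"z":-0.002,"spin":0}]'
python3 - <<'E'
from h import *
snap('scene','s10.png')
E
python3 tip.py s10.png; python3 seer.py | sed -n 1,40p
```

```text
time: 21.95
ee_pos: [0.5185, 0.1309, 0.0783]
eef_rot: [0.603, 0.798, 0.003, 0.002]
ft_force: [4.0, 1.9, 6.1]
width: 0.0393
s10.png 58 [277.2 142.2] x [-0.013  0.024] y [-0.035 -0.022 -0.009]
scene 591
-0.27 5 [-0.057  0.031] [0.006 0.007 0.009]
-0.255 4 [-0.095 -0.024] [0.006 0.007 0.008]
-0.24 5 [-0.029  0.019] [0.006 0.008 0.106]
-0.225 21 [-0.077 -0.011] [0.007 0.082 0.092]
-0.21 17 [-0.048  0.001] [0.036 0.088 0.104]
-0.135 6 [-0.087 -0.045] [0.018 0.068 0.074]
-0.12 13 [-0.05  -0.044] [0.038 0.061 0.073]
-0.105 62 [-0.096 -0.017] [0.009 0.016 0.071]
-0.09 98 [-0.096 -0.012] [0.009 0.033 0.069]
-0.075 62 [-0.094 -0.007] [0.009 0.062 0.067]
-0.06 80 [-0.088  0.021] [0.008 0.014 0.064]
-0.045 72 [-0.078  0.026] [0.007 0.014 0.064]
-0.03 77 [-0.07   0.027] [0.008 0.015 0.065]
-0.015 48 [-0.066  0.033] [0.007 0.012 0.018]
0.0 18 [-0.057  0.033] [0.007 0.011 0.015]
side 315
-0.21 6 [-0.057 -0.045] [0.11  0.111 0.122]
-0.12 19 [-0.044 -0.021] [0.07  0.074 0.077]
-0.105 21 [-0.095 -0.02 ] [0.017 0.07  0.074]
-0.09 37 [-0.097 -0.018] [0.01  0.038 0.071]
-0.075 32 [-0.095 -0.02 ] [0.031 0.062 0.067]
-0.06 28 [-0.095 -0.018] [0.013 0.061 0.067]
-0.045 32 [-0.095 -0.016] [0.011 0.02  0.064]
-0.03 38 [-0.098 -0.012] [0.01  0.057 0.067]
-0.015 46 [-0.098 -0.009] [0.01  0.017 0.069]
0.0 28 [-0.097 -0.02 ] [0.008 0.014 0.064]
```

```bash
python3 -m creep '[{"x":-0.005,"y":-0.0014,"z":-0.001,"spin":0},{"x":-0.01,"y":-0.003,"z":-0.001,"spin":0},{"x":-0.015,"y":-0.004,"z":-0.001,"spin":0},{"x":-0.02,"y":-0.0055,"z":-0.001,"spin":0}]'
python3 -m creep '[{"x":-0.005,"y":-0.0014,"z":-0.001,"spin":0},{"x":-0.01,"y":-0.003,"z":-0.001,"spin":0},{"x":-0.015,"y":-0.004,"z":-0.001,"spin":0},{"x":-0.02,"y":-0.0055,"z":-0.001,"spin":0}]'
python3 - <<'E'
from h import *
snap('scene','s11.png')
E
python3 tip.py s11.png; python3 seer.py | grep -v ' \[0.00. 0.00. 0.0'
```

```text
time: 22.6
ee_pos: [0.4962, 0.1246, 0.0758]
eef_rot: [0.603, 0.798, 0.001, 0.0]
ft_force: [1.1, 0.6, 0.2]
width: 0.0401
time: 23.1
ee_pos: [0.4755, 0.1189, 0.0744]
eef_rot: [0.603, 0.798, -0.0, -0.0]
ft_force: [1.0, 1.0, 0.6]
width: 0.0396
s11.png 38 [276.3 143.5] x [-0.016  0.01 ] y [-0.035 -0.023 -0.01 ]
scene 784
-0.27 19 [-0.075 -0.01 ] [0.007 0.067 0.088]
-0.255 16 [-0.09   0.009] [0.006 0.083 0.09 ]
-0.18 5 [-0.05  -0.046] [0.065 0.071 0.073]
-0.165 8 [-0.049 -0.042] [0.059 0.064 0.068]
-0.15 35 [-0.093 -0.01 ] [0.009 0.064 0.068]
-0.135 34 [-0.05  -0.008] [0.046 0.059 0.066]
-0.12 42 [-0.05  -0.006] [0.039 0.058 0.062]
-0.105 101 [-0.096  0.023] [0.008 0.016 0.065]
-0.09 126 [-0.097  0.024] [0.01  0.032 0.066]
-0.075 56 [-0.095  0.025] [0.01  0.032 0.063]
-0.06 94 [-0.087  0.033] [0.007 0.014 0.062]
-0.045 90 [-0.078  0.036] [0.009 0.014 0.063]
-0.03 85 [-0.072  0.036] [0.008 0.014 0.066]
-0.015 52 [-0.066  0.037] [0.008 0.013 0.019]
0.0 19 [-0.057  0.036] [0.009 0.012 0.018]
side 359
-0.27 6 [-0.093 -0.05 ] [0.128 0.128 0.129]
-0.255 4 [-0.055 -0.052] [0.107 0.119 0.125]
-0.165 8 [-0.047 -0.034] [0.063 0.068 0.07 ]
-0.15 11 [-0.046 -0.032] [0.061 0.065 0.07 ]
-0.135 8 [-0.046 -0.034] [0.059 0.062 0.067]
-0.12 10 [-0.044 -0.031] [0.054 0.056 0.061]
-0.105 25 [-0.099 -0.028] [0.007 0.055 0.063]
-0.09 55 [-0.1   -0.024] [0.009 0.028 0.065]
-0.075 26 [-0.095 -0.023] [0.03  0.037 0.066]
-0.06 27 [-0.099 -0.02 ] [0.01  0.019 0.061]
-0.045 38 [-0.098 -0.015] [0.008 0.016 0.065]
-0.03 44 [-0.098 -0.015] [0.008 0.016 0.065]
-0.015 44 [-0.097 -0.012] [0.009 0.039 0.065]
0.0 29 [-0.099 -0.017] [0.01  0.014 0.065]
```

```bash
python3 - <<'E'
from h import *
a=cv2.imread('pics/side_s.png')[150:240,150:270];b=cv2.imread('pics/scene_s.png')[95:200,215:335]
cv2.imwrite('pics/m7.png',np.hstack([cv2.convertScaleAbs(cv2.resize(x,(400,600*0+350),interpolation=2),alpha=1.5) for x in(a,b)]))
E
```

```text
(no output)
```

View pics/m7.png

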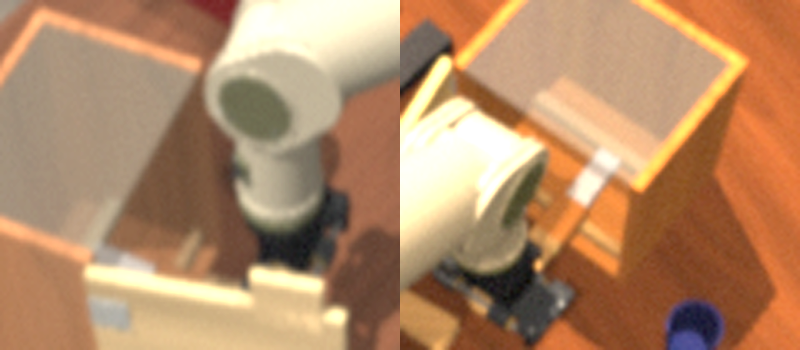

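The pad now sticks out to about −130 mm (scene view: shank (575,205)-(615,155), pad end near (550,250)), but the wedge slipped off and is pitched nose-up in the grip. The pad stands 8 mm higher than the shank, so a nose-down wedge tip can hook behind that step. I'll pitch it by raising the nose gently under the lid's front edge.

```bash
python3 - <<'E'
from plan import *
for x in(-.2,-.161,-.19,-.196): print(x,(C+x*u(yaw)-.026*u(yaw+90)).round(4))
E
python3 -m creep '[{"x":0,"y":0,"z":0.04,"spin":0},{"x":0,"y":0,"z":0.08,"spin":0},{"x":0,"y":0,"z":0.12,"spin":0},{"x":0.01,"y":0.003,"z":0.14,"spin":0},{"x":0.02,"y":0.006,"z":0.14,"spin":0},{"x":0.034,"y":0.01,"z":0.14,"spin":0},{"x":0.034,"y":0.01,"z":0.14,"spin":0}]'
```

```text
-0.2 [0.5086 0.1295]
-0.161 [0.5462 0.1401]
-0.19 [0.5183 0.1322]
-0.196 [0.5125 0.1306]
time: 24.12
ee_pos: [0.5102, 0.1291, 0.2128]
eef_rot: [0.603, 0.798, -0.001, -0.001]
ft_force: [-0.3, -0.1, -2.1]
width: 0.0396
```

```bash
python3 -m creep '[{"x":0,"y":0,"z":0.02,"spin":0},{"x":0,"y":0,"z":0.035,"spin":0},{"x":0,"y":0,"z":0.045,"spin":0},{"x":0,"y":0,"z":0.052,"spin":0}]'
python3 -m creep '[{"x":0,"y":0,"z":0.004,"spin":0},{"x":0,"y":0,"z":0.008,"spin":0}]'
python3 -m creep '[{"x":0,"y":0,"z":0.004,"spin":0},{"x":0,"y":0,"z":0.008,"spin":0}]'
python3 -m creep '[{"x":0,"y":0,"z":0.003,"spin":0},{"x":0,"y":0,"z":0.006,"spin":0}]'
```

```text
time: 24.62
ee_pos: [0.51, 0.129, 0.2669]
eef_rot: [0.603, 0.798, 0.0, -0.0]
ft_force: [0.9, 0.2, -1.5]
width: 0.0396
time: 24.88
ee_pos: [0.5095, 0.1288, 0.2732]
eef_rot: [0.603, 0.798, -0.001, -0.001]
ft_force: [4.0, 1.2, -11.5]
width: 0.0395
time: 25.12
ee_pos: [0.5096, 0.1288, 0.2816]
eef_rot: [0.603, 0.798, -0.001, -0.001]
ft_force: [3.8, 0.9, -11.2]
width: 0.0397
time: 25.38
ee_pos: [0.5098, 0.1289, 0.2883]
eef_rot: [0.603, 0.798, -0.0, -0.0]
ft_force: [3.8, 0.2, -12.3]
width: 0.0398
```

```bash
python3 -m creep '[{"x":0,"y":0,"z":0.005,"spin":0},{"x":0,"y":0,"z":0.01,"spin":0},{"x":0,"y":0,"z":-0.03,"spin":0},{"x":0,"y":0,"z":-0.08,"spin":0},{"x":0,"y":0,"z":-0.13,"spin":0},{"x":0,"y":0,"z":-0.158,"spin":0},{"x":0.015,"y":0.004,"z":-0.163,"spin":0},{"x":0.03,"y":0.008,"z":-0.163,"spin":0},{"x":0.037,"y":0.011,"z":-0.163,"spin":0},{"x":0.037,"y":0.011,"z":-0.163,"spin":0}]'
python3 -m creep '[{"x":0,"y":0,"z":-0.008,"spin":0},{"x":0,"y":0,"z":-0.014,"spin":0},{"x":0,"y":0,"z":-0.016,"spin":0}]'
python3 seer.py | grep -v ' \[0.00. 0.00. 0.0'; python3 tip.py scene_s.png
```

```text
time: 26.62
ee_pos: [0.5483, 0.1406, 0.1269]
eef_rot: [0.603, 0.798, 0.001, 0.001]
ft_force: [-0.2, 0.6, -1.0]
width: 0.0393
time: 27.0
ee_pos: [0.5464, 0.1398, 0.109]
eef_rot: [0.603, 0.798, -0.0, -0.0]
ft_force: [-1.8, -0.8, 0.5]
width: 0.0395
scene 360
-0.195 41 [-0.048 -0.01 ] [0.083 0.098 0.119]
-0.18 16 [-0.043  0.004] [0.007 0.121 0.126]
-0.105 10 [-0.099 -0.087] [0.01  0.012 0.014]
-0.09 24 [-0.099 -0.039] [0.011 0.034 0.081]
-0.075 19 [-0.096 -0.034] [0.011 0.065 0.075]
-0.06 35 [-0.092 -0.032] [0.009 0.014 0.068]
-0.045 57 [-0.081 -0.015] [0.008 0.015 0.051]
-0.03 55 [-0.071  0.015] [0.008 0.016 0.047]
-0.015 60 [-0.066  0.025] [0.009 0.014 0.046]
0.0 19 [-0.057  0.033] [0.007 0.012 0.017]
side 206
-0.18 29 [-0.043 -0.01 ] [0.09  0.101 0.117]
-0.165 4 [-0.048 -0.041] [0.118 0.127 0.129]
-0.06 9 [-0.041 -0.019] [0.065 0.069 0.072]
-0.045 13 [-0.098 -0.027] [0.011 0.013 0.051]
-0.03 35 [-0.096 -0.025] [0.01  0.017 0.049]
-0.015 32 [-0.099 -0.025] [0.008 0.013 0.047]
0.0 46 [-0.098 -0.025] [0.008 0.015 0.042]
scene_s.png 24 [277.  144.6] x [-0.013  0.006] y [-0.038 -0.028 -0.018]
```

```bash
python3 -m creep '[{"x":0.002,"y":0.0005,"z":-0.004,"spin":0},{"x":0.002,"y":0.0005,"z":-0.007,"spin":0},{"x":0.002,"y":0.0005,"z":-0.009,"spin":0}]'
python3 -m creep '[{"x":-0.006,"y":-0.0016,"z":0,"spin":0},{"x":-0.012,"y":-0.0033,"z":0,"spin":0},{"x":-0.018,"y":-0.005,"z":0,"spin":0}]'
python3 seer.py | grep -v ' \[0.00. 0.00. 0.0'; python3 tip.py scene_s.png
```

```text
time: 27.48
ee_pos: [0.5492, 0.1406, 0.1021]
eef_rot: [0.603, 0.798, 0.0, 0.0]
ft_force: [-12.7, -3.2, 18.2]
width: 0.0396
time: 27.85
ee_pos: [0.5347, 0.1366, 0.1031]
eef_rot: [0.603, 0.798, 0.004, 0.003]
ft_force: [5.1, 1.4, 7.7]
width: 0.0396
scene 473
-0.21 32 [-0.081  0.035] [0.006 0.076 0.099]
-0.195 32 [-0.057  0.005] [0.006 0.105 0.124]
-0.105 22 [-0.099 -0.037] [0.007 0.036 0.082]
-0.09 43 [-0.099 -0.038] [0.01  0.033 0.075]
-0.075 31 [-0.097 -0.024] [0.01 0.03 0.07]
-0.06 73 [-0.089 -0.013] [0.009 0.016 0.062]
-0.045 78 [-0.079  0.018] [0.009 0.016 0.064]
-0.03 74 [-0.071  0.03 ] [0.009 0.014 0.064]
-0.015 53 [-0.065  0.036] [0.008 0.013 0.017]
0.0 18 [-0.058  0.033] [0.008 0.014 0.016]
side 228
-0.195 4 [-0.048 -0.036] [0.11  0.118 0.124]
-0.18 5 [-0.049 -0.042] [0.114 0.123 0.129]
-0.09 12 [-0.043 -0.014] [0.072 0.076 0.081]
-0.075 20 [-0.088 -0.017] [0.03  0.07  0.073]
-0.06 19 [-0.099 -0.019] [0.012 0.059 0.064]
-0.045 27 [-0.098 -0.02 ] [0.01  0.056 0.063]
-0.03 45 [-0.097 -0.015] [0.01  0.017 0.065]
-0.015 47 [-0.096 -0.009] [0.012 0.059 0.068]
0.0 24 [-0.096 -0.021] [0.008 0.014 0.066]
scene_s.png 31 [275.7 143.8] x [-0.016  0.007] y [-0.033 -0.021 -0.01 ]
```

```bash
cat > tip2.py <<'E'
from h import *
from plan import *
import sys
d=np.load('scene0.npz')
def loc(uv,z):
    uv=np.atleast_2d(uv);w=np.c_[uv,np.ones(len(uv))]@np.linalg.inv(d['K']).T@d['R'];Cc=-d['R'].T@d['t']
    p=(Cc+w*((z-Cc[2])/w[:,2:]))[:,:2]-C;return np.c_[p@u(yaw),p@u(yaw+90)]
print(loc([[267.5,156.5],[279.6,141.5]],.054).round(3))
for f in sys.argv[1:]:
    im=cv2.imread('pics/'+f).astype(float)
    # shank is grey/blue-ish: red minus blue small; wood is strongly orange
    m=((im[...,2]-im[...,0])<25)&(im.mean(2)>110);m[:100]=0;m[185:]=0;m[:,:240]=0;m[:,320:]=0
    k,Lb,st,ce=cv2.connectedComponentsWithStats(m.astype(np.uint8))
    for i in range(1,k):
        if st[i,4]<20: continue
        v,uu=np.where(Lb==i);l=loc(np.c_[uu,v],.054);ok=np.abs(l[:,1]+.03)<.05
        if ok.sum()<15: continue
        l=l[ok];print(f,len(l),ce[i].round(),'x',np.percentile(l[:,0],[1,99]).round(3),'y',np.percentile(l[:,1],[5,50,95]).round(3))
E
python3 tip2.py scene_r.png s9.png s10.png s11.png scene_s.png
```

```text
[[-0.072 -0.03 ]
 [ 0.015 -0.028]]
scene_r.png 69 [280. 140.] x [-0.006  0.049] y [-0.038 -0.026 -0.015]
s9.png 34 [279. 141.] x [-0.004  0.036] y [-0.034 -0.026 -0.014]
s10.png 23 [277. 142.] x [-0.006  0.02 ] y [-0.034 -0.022 -0.011]
```

```bash
python3 -m creep '[{"x":-0.006,"y":-0.0016,"z":0,"spin":0},{"x":-0.012,"y":-0.0033,"z":0,"spin":0}]'
python3 -m creep '[{"x":-0.006,"y":-0.0016,"z":0,"spin":0},{"x":-0.012,"y":-0.0033,"z":0,"spin":0},{"x":-0.018,"y":-0.005,"z":0,"spin":0}]'
python3 seer.py | grep -v ' \[0.00. 0.00. 0.0'; python3 tip.py scene_s.png
```

```text
time: 28.2
ee_pos: [0.5219, 0.133, 0.1028]
eef_rot: [0.603, 0.798, 0.003, 0.002]
ft_force: [1.1, 0.0, 8.7]
width: 0.0396
time: 28.58
ee_pos: [0.5002, 0.127, 0.1]
eef_rot: [0.603, 0.798, -0.001, -0.0]
ft_force: [-0.2, 0.4, -1.7]
width: 0.0395
scene 693
-0.24 35 [-0.045 -0.007] [0.007 0.085 0.107]
-0.225 13 [-0.034  0.015] [0.067 0.112 0.122]
-0.135 16 [-0.049 -0.038] [0.03  0.072 0.076]
-0.12 24 [-0.063 -0.031] [0.032 0.065 0.069]
-0.105 72 [-0.097 -0.015] [0.008 0.015 0.056]
-0.09 118 [-0.096  0.017] [0.012 0.032 0.059]
-0.075 65 [-0.091  0.026] [0.01  0.045 0.068]
-0.06 98 [-0.087  0.035] [0.008 0.014 0.073]
-0.045 99 [-0.079  0.036] [0.008 0.015 0.08 ]
-0.03 61 [-0.074  0.036] [0.007 0.012 0.06 ]
-0.015 49 [-0.066  0.037] [0.007 0.012 0.015]
0.0 29 [-0.056  0.038] [0.008 0.012 0.017]
side 327
-0.225 8 [-0.055 -0.042] [0.12  0.123 0.129]
-0.135 5 [-0.044 -0.033] [0.069 0.071 0.075]
-0.12 13 [-0.041 -0.025] [0.062 0.071 0.074]
-0.105 12 [-0.095 -0.031] [0.009 0.035 0.068]
-0.09 45 [-0.099 -0.027] [0.009 0.028 0.058]
-0.075 32 [-0.092 -0.023] [0.027 0.036 0.064]
-0.06 44 [-0.096 -0.015] [0.01  0.061 0.072]
-0.045 46 [-0.099 -0.007] [0.01  0.042 0.078]
-0.03 39 [-0.099 -0.007] [0.01  0.073 0.082]
-0.015 18 [-0.098 -0.078] [0.009 0.013 0.017]
0.0 14 [-0.095 -0.05 ] [0.008 0.011 0.017]
```

The rest has tipped forward, with its pad end out on the bench (front near −158 mm) and the shank leaning on the front batten. Now I'll put the borrowed wedge down on free bench.

```bash
python3 -m creep '[{"x":0,"y":0,"z":0.04,"spin":0},{"x":-0.02,"y":-0.04,"z":0.06,"spin":0},{"x":-0.04,"y":-0.1,"z":0.06,"spin":0},{"x":-0.06,"y":-0.155,"z":0.06,"spin":0},{"x":-0.07,"y":-0.21,"z":0.05,"spin":0},{"x":-0.08,"y":-0.265,"z":0.03,"spin":0},{"x":-0.08,"y":-0.32,"z":0,"spin":0},{"x":-0.08,"y":-0.347,"z":-0.03,"spin":0},{"x":-0.08,"y":-0.347,"z":-0.045,"spin":0},{"x":-0.08,"y":-0.347,"z":-0.055,"spin":0},{"x":-0.08,"y":-0.347,"z":-0.065,"spin":0}]'
python3 -m creep '[{"x":0,"y":0,"z":0,"spin":0},{"x":0,"y":0,"z":0,"spin":0},{"x":0,"y":0,"z":0,"spin":0},{"x":0,"y":0,"z":0,"spin":0},{"x":0,"y":0,"z":0.04,"spin":0},{"x":0,"y":0,"z":0.08,"spin":0},{"x":0,"y":0,"z":0.12,"spin":0}]' 0.075 40
cat > rest2.py <<'E'
from h import *
from plan import *
for n in('scene','side'):
    c=snap(n,n+'_t.png');P=cloud(c);np.savez(n+'_t.npz',P=P,**c)
    L=np.stack([(P[...,:2]-C)@u(yaw),(P[...,:2]-C)@u(yaw+90),P[...,2]],-1)
    m=(L[...,0]>-.27)&(L[...,0]<.05)&(L[...,1]>-.08)&(L[...,1]<.04)&(L[...,2]>.007)&(L[...,2]<.13)
    q=L[m];print(n,len(q))
    for a in np.arange(-.27,0,.012):
        k=(q[:,0]>a)&(q[:,0]<a+.012)
        if k.sum()>3: print(a.round(3),k.sum(),np.percentile(q[k,1],[3,97]).round(3),np.percentile(q[k,2],[5,50,95]).round(3))
E
python3 rest2.py
```

```text
time: 30.05
ee_pos: [0.4209, -0.2192, 0.0357]
eef_rot: [0.603, 0.798, -0.0, -0.0]
ft_force: [-9.4, -1.7, 9.3]
width: 0.0397
time: 30.92
ee_pos: [0.4209, -0.2197, 0.157]
eef_rot: [0.603, 0.798, 0.0, 0.0]
ft_force: [0.7, -1.1, 0.3]
width: 0.0745
scene 725
-0.198 4 [-0.059  0.018] [0.007 0.008 0.008]
-0.15 51 [-0.048 -0.007] [0.062 0.078 0.088]
-0.138 36 [-0.048 -0.006] [0.008 0.082 0.088]
-0.126 29 [-0.048 -0.002] [0.054 0.08  0.085]
-0.114 39 [-0.058  0.027] [0.009 0.074 0.079]
-0.102 68 [-0.078  0.037] [0.009 0.016 0.074]
-0.09 87 [-0.078  0.036] [0.01  0.031 0.071]
-0.078 36 [-0.075  0.033] [0.027 0.034 0.057]
-0.066 59 [-0.076  0.037] [0.01  0.015 0.053]
-0.054 69 [-0.076  0.035] [0.009 0.015 0.049]
-0.042 66 [-0.077  0.037] [0.009 0.014 0.043]
-0.03 61 [-0.072  0.035] [0.009 0.015 0.039]
-0.018 52 [-0.067  0.033] [0.009 0.013 0.038]
-0.006 47 [-0.057  0.037] [0.009 0.013 0.018]
side 217
-0.15 15 [-0.041 -0.023] [0.069 0.078 0.087]
-0.138 16 [-0.039 -0.018] [0.082 0.086 0.088]
-0.126 14 [-0.038 -0.014] [0.078 0.082 0.085]
-0.114 15 [-0.041 -0.02 ] [0.074 0.077 0.081]
-0.102 16 [-0.044 -0.02 ] [0.069 0.073 0.076]
-0.09 15 [-0.077 -0.017] [0.033 0.07  0.073]
-0.078 9 [-0.077 -0.025] [0.029 0.035 0.066]
-0.066 6 [-0.033 -0.027] [0.05  0.055 0.058]
-0.054 8 [-0.075 -0.028] [0.011 0.047 0.049]
-0.042 14 [-0.079 -0.032] [0.011 0.013 0.043]
-0.03 17 [-0.077 -0.03 ] [0.01  0.018 0.042]
-0.018 17 [-0.076 -0.032] [0.011 0.014 0.038]
-0.006 17 [-0.078 -0.043] [0.011 0.014 0.026]
```

The rest tipped back: the pad is now outer end up, with its top front edge at local (−143, z 88 mm), so the fingers can just reach it. I'll grip the pad end.

```bash
python3 -m creep '[{"x":0.01,"y":0.05,"z":0,"spin":0},{"x":0.02,"y":0.11,"z":0,"spin":0},{"x":0.03,"y":0.17,"z":0,"spin":0},{"x":0.04,"y":0.23,"z":0,"spin":0},{"x":0.06,"y":0.285,"z":0,"spin":0},{"x":0.08,"y":0.335,"z":0,"spin":0},{"x":0.11,"y":0.355,"z":0,"spin":0},{"x":0.139,"y":0.363,"z":0,"spin":0},{"x":0.139,"y":0.363,"z":-0.03,"spin":0},{"x":0.139,"y":0.363,"z":-0.06,"spin":0},{"x":0.139,"y":0.363,"z":-0.079,"spin":0},{"x":0.139,"y":0.363,"z":-0.079,"spin":0}]'
python3 -m creep '[{"x":0,"y":0,"z":0,"spin":0},{"x":0,"y":0,"z":0,"spin":0},{"x":0,"y":0,"z":0,"spin":0},{"x":0,"y":0,"z":0,"spin":0},{"x":0,"y":0,"z":0,"spin":0}]' 0.03 50
```

```text
time: 32.52
ee_pos: [0.5591, 0.1429, 0.0752]
eef_rot: [0.603, 0.798, -0.001, -0.001]
ft_force: [0.6, -0.6, -0.4]
width: 0.0749
time: 33.15
ee_pos: [0.5601, 0.1434, 0.0768]
eef_rot: [0.603, 0.798, 0.0, 0.0]
ft_force: [0.0, 0.2, 0.5]
width: 0.0442
```

```bash
python3 -m creep '[{"x":0,"y":0,"z":0.015,"spin":0},{"x":-0.01,"y":-0.003,"z":0.03,"spin":0},{"x":-0.03,"y":-0.008,"z":0.035,"spin":0},{"x":-0.05,"y":-0.014,"z":0.035,"spin":0},{"x":-0.07,"y":-0.022,"z":0.035,"spin":0},{"x":-0.09,"y":-0.035,"z":0.035,"spin":0},{"x":-0.11,"y":-0.06,"z":0.035,"spin":0},{"x":-0.115,"y":-0.1,"z":0.035,"spin":0},{"x":-0.115,"y":-0.15,"z":0.035,"spin":0}]'
python3 - <<'E'
from h import *
s=r.read_state();p=np.array(s['ee_pos']);a=np.radians(15.8);e=np.array([np.cos(a),np.sin(a)]);n=np.array([-e[1],e[0]])
for nm in('scene','side'):
    P=cloud(snap(nm,nm+'_u.png'));q=P.reshape(-1,3)-[p[0],p[1],0];A,B=q[:,:2]@e,q[:,:2]@n
    m=(A>-.03)&(A<.2)&(np.abs(B)<.035)&(q[:,2]>.012)&(q[:,2]<.14);print(nm,m.sum())
    for t in np.arange(-.03,.19,.02):
        k=m&(A>t)&(A<t+.02)
        if k.sum()>3: print(t.round(2),k.sum(),np.percentile(B[k],[3,97]).round(3),np.percentile(q[k,2],[5,50,95]).round(3))
E
```

```text
time: 34.28
ee_pos: [0.4446, -0.0074, 0.1124]
eef_rot: [0.602, 0.798, 0.0, 0.0]
ft_force: [0.9, -0.3, -3.3]
width: 0.0441
scene 112
0.09 28 [-0.013  0.011] [0.074 0.079 0.086]
0.11 30 [-0.012  0.011] [0.054 0.072 0.076]
0.13 9 [-0.01   0.009] [0.06  0.07  0.072]
side 151
-0.01 6 [-0.032 -0.025] [0.125 0.127 0.133]
0.07 35 [-0.015  0.015] [0.069 0.084 0.093]
0.09 39 [-0.013  0.016] [0.065 0.08  0.086]
0.11 46 [-0.013  0.017] [0.054 0.071 0.077]
0.13 18 [-0.013  0.014] [0.058 0.065 0.072]
```

```bash
python3 -m creep '[{"x":0,"y":0,"z":-0.03,"spin":0},{"x":0,"y":0,"z":-0.05,"spin":0},{"x":0,"y":0,"z":-0.06,"spin":0},{"x":0,"y":0,"z":-0.068,"spin":0},{"x":0,"y":0,"z":-0.075,"spin":0},{"x":0,"y":0,"z":-0.081,"spin":0},{"x":0,"y":0,"z":-0.081,"spin":0}]'
python3 -m creep '[{"x":0,"y":0,"z":0,"spin":0},{"x":0,"y":0,"z":0,"spin":0},{"x":0,"y":0,"z":0,"spin":0},{"x":0,"y":0,"z":0.03,"spin":0},{"x":0,"y":0,"z":0.08,"spin":0},{"x":-0.01,"y":-0.03,"z":0.13,"spin":0},{"x":-0.02,"y":-0.08,"z":0.18,"spin":0},{"x":-0.02,"y":-0.12,"z":0.2,"spin":0}]' 0.075 40
cat > meas.py <<'E'
from h import *
import sys
x0,x1,y0,y1,z0,z1=map(float,sys.argv[1:7])
for nm in sys.argv[7:]:
    P=cloud(snap(nm,nm+'_v.png'));m=(P[...,0]>x0)&(P[...,0]<x1)&(P[...,1]>y0)&(P[...,1]<y1)&(P[...,2]>z0)&(P[...,2]<z1)
    q=P[m];print(nm,len(q),cv2.minAreaRect((q[:,:2]*1000).astype(np.float32)) if len(q)>5 else '',np.percentile(q[:,2],[5,50,95]).round(3) if len(q) else '')
E
python3 meas.py .4 .64 -.05 .1 .024 .045 scene side; python3 meas.py .4 .64 -.05 .1 .012 .045 scene wrist
```

```text
time: 35.25
ee_pos: [0.4453, -0.0067, 0.0305]
eef_rot: [0.603, 0.798, 0.0, 0.0]
ft_force: [-2.0, 1.1, 1.3]
width: 0.0444
time: 36.25
ee_pos: [0.4251, -0.128, 0.2332]
eef_rot: [0.603, 0.798, 0.001, 0.001]
ft_force: [1.3, -0.3, 0.2]
width: 0.075
scene 5  [0.026 0.033 0.039]
side 231 ((555.5253295898438, -7.136268615722656), (210.05747985839844, 118.24736022949219), 17.252708435058594) [0.025 0.03  0.041]
scene 17 ((634.8727416992188, 31.83902359008789), (20.193565368652344, 134.7875213623047), 5.662682056427002) [0.013 0.017 0.037]
wrist 757 ((502.90521240234375, 13.539482116699219), (126.32276916503906, 44.20711135864258), 21.63326644897461) [0.015 0.029 0.031]
```

```bash
python3 - <<'E'
from h import *
for nm in('wrist','side'):
    P=cloud(snap(nm));z=P[...,2]
    b=(P[...,0]>.41)&(P[...,0]<.6)&(P[...,1]>-.04)&(P[...,1]<.08)
    for lab,lo,hi in(('pad',.026,.036),('shank',.018,.025)):
        m=(b&(z>lo)&(z<hi)).astype(np.uint8)
        k,L,st,_=cv2.connectedComponentsWithStats(m)
        if k<2: continue
        i=1+st[1:,4].argmax();q=P[L==i];v=np.where(L==i)
        print(nm,lab,len(q),cv2.minAreaRect((q[:,:2]*1000).astype(np.float32)),v[0].min(),v[0].max(),v[1].min(),v[1].max())
E
```

```text
wrist pad 435 ((452.38751220703125, 3.307666778564453), (53.60218811035156, 27.74866485595703), 64.9266128540039) 214 241 323 354
wrist shank 132 ((547.3336791992188, 15.9022216796875), (36.223731994628906, 14.133574485778809), 19.713329315185547) 271 293 323 333
side pad 138 ((479.2110595703125, 7.549648284912109), (72.36377716064453, 49.1008415222168), 14.84208869934082) 213 225 245 265
side shank 83 ((545.4953002929688, 29.836044311523438), (79.02359008789062, 32.90843963623047), 17.811403274536133) 210 220 228 247
```

```bash
python3 -m creep '[{"x":0.02,"y":0.05,"z":-0.02,"spin":1},{"x":0.04,"y":0.1,"z":-0.05,"spin":1},{"x":0.0505,"y":0.133,"z":-0.09,"spin":1},{"x":0.0505,"y":0.133,"z":-0.13,"spin":1},{"x":0.0505,"y":0.133,"z":-0.17,"spin":1},{"x":0.0505,"y":0.133,"z":-0.193,"spin":1},{"x":0.0505,"y":0.133,"z":-0.201,"spin":1},{"x":0.0505,"y":0.133,"z":-0.201,"spin":1}]' 0.075 40
python3 -m creep '[{"x":0,"y":0,"z":0,"spin":0},{"x":0,"y":0,"z":0,"spin":0},{"x":0,"y":0,"z":0,"spin":0},{"x":0,"y":0,"z":0,"spin":0},{"x":0,"y":0,"z":0,"spin":0}]' 0.03 50
python3 -m creep '[{"x":0,"y":0,"z":0.04,"spin":0},{"x":0,"y":0,"z":0.09,"spin":0},{"x":0,"y":-0.05,"z":0.12,"spin":-5},{"x":0,"y":-0.1,"z":0.12,"spin":-13},{"x":0,"y":-0.15,"z":0.12,"spin":-13},{"x":0,"y":-0.2,"z":0.12,"spin":-13},{"x":0.01,"y":-0.25,"z":0.12,"spin":-13},{"x":0.015,"y":-0.3,"z":0.12,"spin":-13},{"x":0.015,"y":-0.335,"z":0.12,"spin":-13},{"x":0.015,"y":-0.335,"z":0.12,"spin":-13}]'
cat > sock.py <<'E'
from h import *
s=r.read_state();p=np.array(s['ee_pos']);q4=s['eef_rot'];print('tcp',p,'spin',np.degrees(2*np.arctan2(q4[1],q4[0])))
def comp(P,m):
    k,L,st,_=cv2.connectedComponentsWithStats(m.astype(np.uint8));i=1+st[1:,4].argmax();return P[L==i]
for nm in('scene','side'):
    c=snap(nm,nm+'_w.png');P=cloud(c);z=P[...,2]
    m=(P[...,0]>.62)&(P[...,0]<.74)&(P[...,1]>-.39)&(P[...,1]<-.28)&(z>.086)&(z<.1)
    if m.sum()>20:
        q=comp(P,m);print(nm,'tube top',len(q),cv2.minAreaRect((q[:,:2]*1000).astype(np.float32)),np.median(q[:,2]))
        x=q[:,0]
        for a in np.arange(.63,.74,.01):
            k=(x>a)&(x<a+.01)
            if k.sum()>4:print('  ',a.round(2),k.sum(),np.percentile(q[k,1],[4,50,96]).round(4),np.percentile(q[k,2],[10,90]).round(4))
    m=(P[...,0]>p[0]+.055)&(P[...,0]<p[0]+.135)&(np.abs(P[...,1]-p[1])<.06)&(z>.1)&(z<.2)
    if m.sum()>20:
        q=comp(P,m);print(nm,'shank',len(q),cv2.minAreaRect((q[:,:2]*1000).astype(np.float32)),np.percentile(q[:,2],[5,50,95]))
E
python3 sock.py
```

```text
time: 37.55
ee_pos: [0.4752, 0.0068, 0.0294]
eef_rot: [0.596, 0.803, -0.0, -0.0]
ft_force: [0.4, 0.4, 0.7]
width: 0.0751
time: 38.17
ee_pos: [0.4758, 0.0058, 0.0299]
eef_rot: [0.596, 0.803, 0.0, 0.0]
ft_force: [-1.5, -2.7, 5.3]
width: 0.0446
time: 39.42
ee_pos: [0.489, -0.3315, 0.1486]
eef_rot: [0.685, 0.729, -0.001, -0.001]
ft_force: [-0.5, 0.4, -3.9]
width: 0.0445
tcp [ 0.48895112 -0.33154319  0.14855796] spin 93.55216819087147
scene tube top 139 ((698.3944091796875, -335.8411865234375), (61.123722076416016, 44.02867889404297), 2.9717509746551514) 0.09346085527525444
   0.67 9 [-0.3566 -0.3517 -0.3427] [0.0921 0.0955]
   0.68 17 [-0.3574 -0.3462 -0.3374] [0.0899 0.0958]
   0.69 23 [-0.3572 -0.345  -0.3268] [0.0892 0.0964]
   0.7 32 [-0.3555 -0.3373 -0.3164] [0.0911 0.0963]
   0.71 29 [-0.353  -0.3324 -0.3168] [0.091  0.0969]
   0.72 28 [-0.3546 -0.3379 -0.3191] [0.0897 0.0952]
side tube top 145 ((695.0337524414062, -329.83343505859375), (85.1395263671875, 53.64906692504883), 5.272354602813721) 0.0926248764184123
   0.65 12 [-0.3554 -0.3331 -0.31  ] [0.0876 0.0974]
   0.66 16 [-0.3496 -0.3306 -0.3068] [0.0902 0.0955]
   0.67 19 [-0.3494 -0.3262 -0.3071] [0.0872 0.0961]
   0.68 18 [-0.3495 -0.3293 -0.3084] [0.0886 0.0973]
   0.69 17 [-0.3467 -0.3212 -0.3083] [0.0886 0.0983]
   0.7 17 [-0.3534 -0.3327 -0.3082] [0.0883 0.098 ]
   0.71 14 [-0.3486 -0.3217 -0.306 ] [0.0897 0.096 ]
   0.72 18 [-0.3466 -0.3262 -0.3064] [0.0897 0.0957]
   0.73 14 [-0.3491 -0.3289 -0.3028] [0.0891 0.0964]
side shank 49 ((591.500732421875, -314.3982849121094), (23.259267807006836, 43.01395797729492), 28.75813865661621) [0.12113806 0.13713342 0.14404718]
```

```bash
python3 -m creep '[{"x":0.005,"y":-0.002,"z":-0.03,"spin":0},{"x":0.0105,"y":-0.004,"z":-0.055,"spin":0},{"x":0.0105,"y":-0.004,"z":-0.055,"spin":0},{"x":0.0105,"y":-0.004,"z":-0.055,"spin":0}]'
cat > sock2.py <<'E'
from h import *
s=r.read_state();p=np.array(s['ee_pos']);q4=s['eef_rot'];sp=np.degrees(2*np.arctan2(q4[1],q4[0]));print('tcp',p.round(4),'axis yaw',round(sp-90,2))
def comp(P,m):
    k,L,st,_=cv2.connectedComponentsWithStats(m.astype(np.uint8))
    if k<2: return np.zeros((0,3))
    i=1+st[1:,4].argmax();return P[L==i]
a=np.radians(sp-90);e=np.array([np.cos(a),np.sin(a)]);n=np.array([-e[1],e[0]])
for nm in('scene','side'):
    c=snap(nm,nm+'_w.png');P=cloud(c);z=P[...,2];d=P[...,:2]-p[:2];A=d@e;B=d@n
    P2=np.stack([A,B,z],-1)
    for lab,m in(('rest',(A>.045)&(A<.128)&(np.abs(B)<.05)&(z>.076)&(z<.11)),('tube',(A>.135)&(A<.23)&(np.abs(B)<.05)&(z>.086)&(z<.102))):
        q=comp(P2,m)
        if len(q)<10: print(nm,lab,len(q));continue
        print(nm,lab,len(q),'z',np.percentile(q[:,2],[10,50,90]).round(4),'A',np.percentile(q[:,0],[1,99]).round(4),[ (t.round(2),*np.percentile(q[(q[:,0]>t)&(q[:,0]<t+.02),1],[3,97]).round(4)) for t in np.arange(.04,.23,.02) if ((q[:,0]>t)&(q[:,0]<t+.02)).sum()>5])
for nm in('scene0','side0'):
    d=np.load(nm+'.npz');P=d['P'];h=cv2.cvtColor(d['pixels'],cv2.COLOR_BGR2HSV)
    m=((h[...,0]<6)|(h[...,0]>174))&(h[...,1]>180)&(h[...,2]>110)&(P[...,0]>.6)&(P[...,1]<-.2)
    q=comp(P,m);zt=np.percentile(q[:,2],90);q=q[q[:,2]>zt-.02];print(nm,'tub',len(q),zt,cv2.minAreaRect((q[:,:2]*1000).astype(np.float32)))
E
python3 sock2.py
```

```text
time: 40.02
ee_pos: [0.5015, -0.3322, 0.0955]
eef_rot: [0.683, 0.731, 0.0, 0.0]
ft_force: [0.5, 0.9, -3.2]
width: 0.0446
tcp [ 0.5015 -0.3322  0.0955] axis yaw 3.86
scene rest 0
scene tube 172 z [0.09   0.0934 0.0965] A [0.1557 0.2265] [(np.float64(0.16), np.float64(-0.0371), np.float64(-0.0191)), (np.float64(0.18), np.float64(-0.0382), np.float64(0.0028)), (np.float64(0.2), np.float64(-0.0373), np.float64(0.0029)), (np.float64(0.22), np.float64(-0.0379), np.float64(0.0018))]
side rest 35 z [0.0829 0.0874 0.091 ] A [0.0854 0.111 ] [(np.float64(0.08), np.float64(-0.0117), np.float64(0.0231)), (np.float64(0.1), np.float64(-0.0116), np.float64(0.0195))]
side tube 141 z [0.0886 0.0928 0.0975] A [0.1505 0.2286] [(np.float64(0.14), np.float64(-0.0298), np.float64(0.0147)), (np.float64(0.16), np.float64(-0.0321), np.float64(0.0134)), (np.float64(0.18), np.float64(-0.0319), np.float64(0.0136)), (np.float64(0.2), np.float64(-0.0325), np.float64(0.0142)), (np.float64(0.22), np.float64(-0.0317), np.float64(0.012))]
scene0 tub 564 0.12345815528257427 ((807.2214965820312, -338.4861755371094), (276.9170227050781, 182.16854858398438), 89.98690032958984)
side0 tub 1 0.12354919100043141 ((745.198486328125, -408.0988464355469), (0.0, 0.0), 0.0)
```

```bash
python3 -m creep '[{"x":0.001,"y":-0.0136,"z":0,"spin":0},{"x":0.001,"y":-0.0136,"z":0,"spin":0},{"x":0.001,"y":-0.0136,"z":0,"spin":0}]'
python3 sock2.py | head -5
```

```text
time: 40.5
ee_pos: [0.5019, -0.3466, 0.0946]
eef_rot: [0.684, 0.73, 0.0, -0.0]
ft_force: [-0.0, -0.1, -3.3]
width: 0.0445
tcp [ 0.5019 -0.3466  0.0946] axis yaw 3.76
scene rest 0
scene tube 139 z [0.09   0.0934 0.0965] A [0.1783 0.2269] [(np.float64(0.18), np.float64(-0.0235), np.float64(0.0191)), (np.float64(0.2), np.float64(-0.0228), np.float64(0.0177)), (np.float64(0.22), np.float64(-0.023), np.float64(0.0167))]
side rest 33 z [0.0797 0.0857 0.0902] A [0.0873 0.117 ] [(np.float64(0.08), np.float64(-0.0055), np.float64(0.0214)), (np.float64(0.1), np.float64(-0.0114), np.float64(0.0164))]
side tube 136 z [0.0881 0.0924 0.0984] A [0.1505 0.2296] [(np.float64(0.14), np.float64(-0.0212), np.float64(0.0329)), (np.float64(0.16), np.float64(-0.0179), np.float64(0.0255)), (np.float64(0.18), np.float64(-0.0218), np.float64(0.0251)), (np.float64(0.2), np.float64(-0.0163), np.float64(0.0292)), (np.float64(0.22), np.float64(-0.0142), np.float64(0.0277))]
```

```bash
python3 -m creep '[{"x":0.01,"y":0.0007,"z":-0.0005,"spin":0},{"x":0.02,"y":0.0013,"z":-0.0005,"spin":0},{"x":0.03,"y":0.002,"z":-0.0005,"spin":0},{"x":0.036,"y":0.0024,"z":-0.0005,"spin":0},{"x":0.042,"y":0.0028,"z":-0.0005,"spin":0},{"x":0.048,"y":0.0032,"z":-0.0005,"spin":0},{"x":0.048,"y":0.0032,"z":-0.0005,"spin":0}]'
python3 -m creep '[{"x":0.005,"y":0.0003,"z":0,"spin":0},{"x":0.01,"y":0.0007,"z":0,"spin":0}]'
python3 -m creep '[{"x":0.005,"y":0.0003,"z":0,"spin":0},{"x":0.01,"y":0.0007,"z":0,"spin":0}]'
```

```text
time: 41.48
ee_pos: [0.5504, -0.343, 0.094]
eef_rot: [0.683, 0.73, 0.0, -0.0]
ft_force: [-0.2, 0.1, -2.7]
width: 0.0448
time: 41.72
ee_pos: [0.5603, -0.3425, 0.0942]
eef_rot: [0.683, 0.73, 0.0, 0.0]
ft_force: [-0.4, -0.1, -4.0]
width: 0.0447
time: 41.98
ee_pos: [0.5704, -0.3417, 0.0941]
eef_rot: [0.683, 0.73, 0.0, -0.0]
ft_force: [0.7, -0.5, -3.3]
width: 0.0448
```

```bash
python3 -m creep '[{"x":0.007,"y":0.0005,"z":0,"spin":0},{"x":0.014,"y":0.0009,"z":0,"spin":0},{"x":0.021,"y":0.0014,"z":0,"spin":0},{"x":0.028,"y":0.0018,"z":0,"spin":0}]'
python3 -m creep '[{"x":0.004,"y":0.0003,"z":0,"spin":0},{"x":0.008,"y":0.0006,"z":0,"spin":0}]'
python3 -m creep '[{"x":0.003,"y":0.0002,"z":0,"spin":0},{"x":0.006,"y":0.0004,"z":0,"spin":0}]'
```

```text
time: 42.48
ee_pos: [0.5985, -0.3399, 0.094]
eef_rot: [0.683, 0.73, 0.0, -0.0]
ft_force: [0.9, -0.2, -3.3]
width: 0.0448
time: 42.72
ee_pos: [0.6062, -0.3395, 0.094]
eef_rot: [0.683, 0.73, -0.0, -0.0]
ft_force: [0.2, -0.2, -2.2]
width: 0.0442
time: 42.98
ee_pos: [0.6121, -0.3391, 0.0941]
eef_rot: [0.683, 0.73, -0.0, -0.0]
ft_force: [0.7, -0.3, -2.5]
width: 0.0447
```

```bash
python3 -m creep '[{"x":0.002,"y":0.0001,"z":0,"spin":0},{"x":0.004,"y":0.0003,"z":0,"spin":0}]'
python3 -m creep '[{"x":0.002,"y":0.0001,"z":0,"spin":0},{"x":0.004,"y":0.0003,"z":0,"spin":0}]'
python3 -m creep '[{"x":0.002,"y":0.0001,"z":0,"spin":0},{"x":0.003,"y":0.0002,"z":0,"spin":0}]'
```

```text
time: 43.22
ee_pos: [0.6157, -0.3387, 0.094]
eef_rot: [0.683, 0.73, -0.0, -0.0]
ft_force: [-6.4, 0.9, -1.0]
width: 0.0445
time: 43.48
ee_pos: [0.616, -0.3389, 0.0933]
eef_rot: [0.684, 0.73, -0.002, -0.004]
ft_force: [-23.9, 5.5, 6.5]
width: 0.0447
time: 43.72
ee_pos: [0.6163, -0.339, 0.0926]
eef_rot: [0.684, 0.729, -0.004, -0.006]
ft_force: [-31.1, 7.0, 9.8]
width: 0.0445
```

```bash
python3 -m creep '[{"x":-0.003,"y":-0.0002,"z":0,"spin":0},{"x":-0.0055,"y":-0.0004,"z":0,"spin":0},{"x":-0.0055,"y":-0.0004,"z":0,"spin":0}]'
python3 -m creep '[{"x":0,"y":0,"z":0,"spin":0},{"x":0,"y":0,"z":0,"spin":0},{"x":0,"y":0,"z":0,"spin":0},{"x":0,"y":0,"z":0,"spin":0}]' 0.075 40
python3 -m creep '[{"x":0,"y":0,"z":0.03,"spin":0},{"x":0,"y":0,"z":0.07,"spin":0},{"x":-0.02,"y":0,"z":0.12,"spin":0},{"x":-0.06,"y":0,"z":0.16,"spin":0},{"x":-0.11,"y":0.02,"z":0.18,"spin":0},{"x":-0.16,"y":0.05,"z":0.18,"spin":0},{"x":-0.2,"y":0.08,"z":0.18,"spin":0}]'
cat > fin.py <<'E'
from h import *
e=np.array([np.cos(np.radians(3.8)),np.sin(np.radians(3.8))]);n=np.array([-e[1],e[0]]);o=np.array([.6165,-.339])
for nm in('scene','side'):
    c=snap(nm,nm+'_f.png');P=cloud(c);z=P[...,2];d=P[...,:2]-o;A=d@e;B=d@n
    m=(A>-.06)&(A<.13)&(np.abs(B)<.045)&(z>.08)&(z<.12)
    print(nm,m.sum())
    for t in np.arange(-.06,.12,.01):
        k=m&(A>t)&(A<=t+.01)
        if k.sum()>3: print(t.round(2),k.sum(),np.percentile(B[k],[4,96]).round(3),np.percentile(z[k],[10,50,90]).round(4))
E
python3 fin.py; python3 - <<'E'
import cv2,numpy as np
a=cv2.imread('pics/side_f.png');b=cv2.imread('pics/scene_f.png')
f=lambda x:cv2.convertScaleAbs(cv2.resize(x,(400,300),interpolation=2),alpha=1.3)
cv2.imwrite('pics/m8.png',np.vstack([np.hstack([f(a[110:170,220:300]),f(b[210:270,310:390])]),np.hstack([f(a[90:270,120:360]),f(b[60:300,130:450])])]))
E
```

```text
time: 44.1
ee_pos: [0.616, -0.3388, 0.0934]
eef_rot: [0.684, 0.73, -0.001, -0.001]
ft_force: [-7.5, 0.4, -2.7]
width: 0.0446
time: 44.6
ee_pos: [0.6179, -0.3386, 0.0943]
eef_rot: [0.683, 0.73, 0.0, 0.0]
ft_force: [0.3, -0.6, -1.0]
width: 0.0725
time: 45.48
ee_pos: [0.4158, -0.2581, 0.2745]
eef_rot: [0.684, 0.73, 0.0, 0.001]
ft_force: [-0.8, 0.9, 1.0]
width: 0.0751
scene 571
-0.04 28 [-0.021  0.018] [0.0824 0.0892 0.0927]
-0.03 37 [-0.022  0.018] [0.0885 0.0913 0.0947]
-0.02 33 [-0.022  0.017] [0.0886 0.0917 0.0955]
-0.01 32 [-0.022  0.019] [0.0882 0.0917 0.0945]
0.0 32 [-0.019  0.02 ] [0.0888 0.0924 0.0953]
0.01 34 [-0.022  0.019] [0.088  0.0924 0.0964]
0.02 32 [-0.021  0.016] [0.0902 0.0919 0.0949]
0.03 38 [-0.025  0.021] [0.0849 0.095  0.0983]
0.04 30 [-0.02   0.019] [0.0907 0.0935 0.0967]
0.05 31 [-0.021  0.017] [0.0897 0.094  0.0979]
0.06 32 [-0.021  0.016] [0.0904 0.0933 0.0954]
0.07 35 [-0.023  0.018] [0.0902 0.0938 0.0979]
0.08 31 [-0.023  0.019] [0.0911 0.0932 0.0962]
0.09 27 [-0.023  0.017] [0.0917 0.0933 0.0966]
0.1 68 [-0.034  0.037] [0.0905 0.1083 0.1187]
0.11 33 [-0.035  0.041] [0.0899 0.1169 0.1191]
side 364
-0.04 11 [-0.015  0.027] [0.0828 0.0884 0.0919]
-0.03 22 [-0.015  0.028] [0.0832 0.0894 0.0961]
-0.02 19 [-0.016  0.025] [0.086  0.0906 0.0949]
-0.01 16 [-0.014  0.025] [0.0864 0.0915 0.0938]
0.0 17 [-0.01   0.032] [0.0826 0.0913 0.0967]
0.01 21 [-0.009  0.026] [0.0842 0.0912 0.0952]
0.02 21 [-0.016  0.026] [0.0849 0.0915 0.0957]
0.03 16 [-0.016  0.028] [0.0858 0.092  0.0966]
0.04 25 [-0.017  0.028] [0.0844 0.0921 0.0962]
0.05 20 [-0.013  0.028] [0.0877 0.0934 0.0983]
0.06 17 [-0.016  0.028] [0.0828 0.0927 0.0973]
0.07 21 [-0.013  0.028] [0.0895 0.0931 0.0952]
0.08 19 [-0.02   0.029] [0.0834 0.0929 0.0974]
0.09 23 [-0.015  0.029] [0.0856 0.0934 0.0974]
0.1 18 [-0.017  0.027] [0.088  0.093  0.1037]
0.11 50 [-0.039  0.037] [0.0905 0.1117 0.1197]
```

View pics/m8.png

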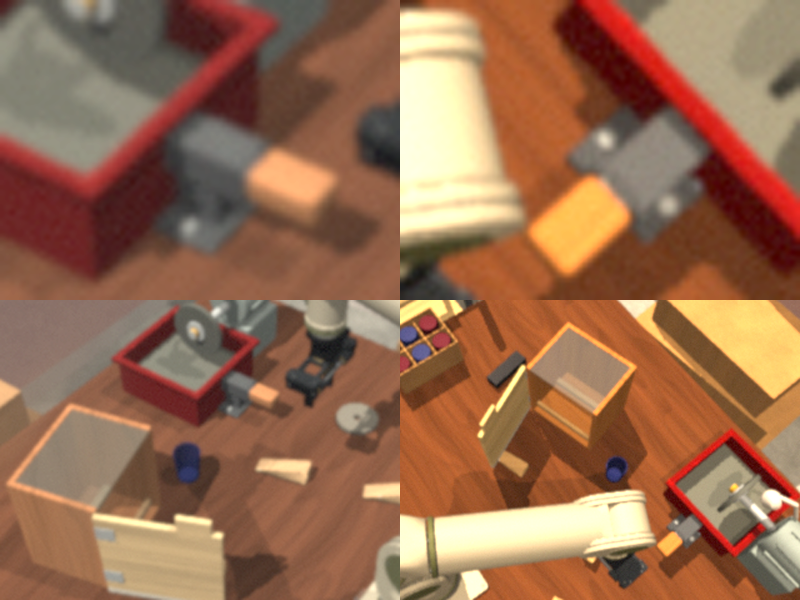

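The rest is home: level, and no shank visible between the pad and the socket lip. The door is still propped. One last check of the bystanders, then I'll hand in.

```bash
python3 -m creep '[{"x":0,"y":0,"z":0.02,"spin":0},{"x":0,"y":0,"z":0.02,"spin":0},{"x":0,"y":0,"z":0.02,"spin":0},{"x":0,"y":0,"z":0.02,"spin":0}]' | head -1
python3 - <<'E'
from h import *
from plan import H
o=cv2.imread('pics/side0.png');c=snap('side','side_g.png');n=c['pixels'];P=cloud(c);P0=np.load('side0.npz')['P']
for lab,(x0,x1,y0,y1,z0,z1) in dict(stone=(.48,.68,.4,.56,.015,.04),tumbler=(.6,.72,-.11,0,.03,.1),wheel=(.34,.49,-.55,-.4,.008,.022)).items():
    for t,Q in(('before',P0),('after',P)):
        m=(Q[...,0]>x0)&(Q[...,0]<x1)&(Q[...,1]>y0)&(Q[...,1]<y1)&(Q[...,2]>z0)&(Q[...,2]<z1)
        print(lab,t,m.sum(),Q[m].mean(0).round(4))
m=(P[...,2]>.268)&(P[...,2]<.31)&(P[...,0]<.56)&(P[...,0]>.3)&(P[...,1]>.12)&(P[...,1]<.32)
q=P[m][:,:2].mean(0)-H;a=np.degrees(np.arctan2(q[1],q[0]));print('door deg',-74.2-a, m.sum(),np.hypot(*q))
E
```

```text
time: 46.08
stone before 638 [0.5755 0.4808 0.0278]
stone after 632 [0.5759 0.4808 0.0279]
tumbler before 278 [ 0.6456 -0.0531  0.0625]
tumbler after 279 [ 0.6451 -0.0526  0.063 ]
wheel before 335 [ 0.413  -0.4701  0.0139]
wheel after 336 [ 0.4129 -0.4703  0.0138]
door deg 83.49624094287283 293 0.17148432470688205
```

```bash
python3 -c "
from bench import r
print(r.close_job())"
```

```text
the job is handed in; nothing more can be done
None
```

I opened the door with the correct wedge and propped it there, got the hand rest out and pushed it into the socket until it stopped. The job was handed in at about 46 s of the 72 s allowed; no verdict was reported.

- **Look-alike wedge used:** the vertical gripper could not reach under the cupboard's lid, so I borrowed a look-alike wedge to draw the rest forward. This meant pressing its nose against the lid's edge at about 10 N. I left that wedge lying on free bench, not where it started.
- **Door:** it stands by itself on the wedge at about 80°. My two readings were 78° and 83°, and I did not settle the difference; both are well over 45°.
- **Hand rest:** the shank met a firm stop at about 31 N, within a few mm of where the stop should be. After release the rest lies level, with no gap visible between the pad and the socket lip. The cameras alone cannot separate the hidden stop from the pad touching the lip, since the two nearly coincide.
- **Bystanders:** the tumbler, stone and spare wheel measured within 1 mm of where they started.

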